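# Pile up the dried pot saucers

### The job

The pot saucers are dry and can be put away in one pile on the two square saucers that already lie on the table, one shifted on the other: first lift the loose translucent dome off these two and stand it upright in the empty pocket of the dome holder. Then take the two square saucers from the sloping drying rack and pile them on top, rims up, and true up the whole pile of four so that all its sides are flush. They are brittle clay, so set things down rather than dropping them, and leave the round saucer in the rack and everything else where it is.

Things in the scene. Friction and masses are not known exactly. Their poses are not given: they have to be found in the camera images.
- saucer_a: one of two identical square terracotta saucers on the drying rack: 66 x 66 x 11 mm, straight sides, 5 mm wide rim around a 6 mm deep recess, 65 g (varies). Origin: centre of the underside; z out of the open (rim) side, x and y parallel to the sides. On the rack it leans back by 40 degrees (0.70 rad), open side up and towards the rack's -x side, its x axis pointing up the slope
- saucer_b: the other square saucer on the rack, same size and axes as saucer_a
- base_saucer: the third square saucer, same size, lying flat on the table, rim up, the foot of the pile. Origin: centre of the underside; z up
- second_saucer: the second saucer of the pile, same size, lying rim up on base_saucer but shifted by about 5 mm along x and along y, hardly turned; the dome stands in its recess. Origin: centre of the underside; z up
- dome: the loose translucent dome standing in second_saucer: square shell 48 x 48 mm, 36 mm high, with an upright black round knob on top, 18 mm in diameter and 22 mm high (58 mm in all), 50 g. Origin: centre of the lower rim; z up through the knob
- pocket (a point): the empty pocket of the fixed aluminium dome holder (an open box 70 x 136 mm, 30 mm high, two pockets side by side, walls 4 mm): centre of its floor, 4 mm over the table; pocket 62 mm along x, 62 mm along y, walls rise 26 mm over this point; x and y parallel to the walls. The other pocket, 66 mm towards -y, has the spare dome in it
- rack: the fixed wooden drying rack: base board 110 (x) x 330 (y) x 10 mm with three sloping rests 120 mm apart along y, each a 36 mm wide strip sloping up 40 degrees towards +x with a lip at the lower end; the fingers can pass on both sides of the strip. Origin: centre of the board's underside; a saucer's underside centre rests at x 0, y -120, 0 or 120 mm, z 62 mm. Which rest has which saucer changes
- round_saucer: the round terracotta saucer on the rack, 66 mm in diameter, 11 mm high, to be left there. Origin: centre of its underside
- spare_dome: a second dome just like the first, standing in the holder's other pocket, to be left there. Origin: centre of its lower rim
- pot: bystander: empty black plant pot, 84 mm wide, 80 mm high. Origin: centre of its underside
- spray: bystander: white spray bottle, 72 mm wide, 195 mm high. Origin: centre of its underside
- tin: bystander: flat brass-coloured seed tin, 74 mm in diameter, 32 mm high. Origin: centre of its underside
- trowel: bystander: small trowel lying on the table, 220 mm long along its x. Origin: on the table under its middle
- dibber: bystander: turned wooden dibber standing point up, 32 mm wide, 125 mm high. Origin: centre of its underside
Things that resemble listed ones, but are neither listed nor needed, are in the scene too. Leave any turquoise or yellow look-alike of the saucer_b alone.

How it is judged:
By the outcome, as a careful person would: the job done as asked, in the order asked, and still so for the second after the job is handed in, with the robot touching nothing.
It also fails if it takes over 72 s, if anything falls off the work surface, if the arm or the gripper's body presses on something with over 40 N, if the wrist force passes 120 N, or if a joint passes its speed limit or range.

### The arm

A 7-joint arm with a two-finger parallel gripper is mounted at the origin on the work surface. World frame = base frame: x ahead of the robot, y to its left, z up, the work surface at z = 0. Lengths are in mm, angles in rad, forces in N, time in s.
With the tool pointing down it reaches from about 425 to 925 mm from the base axis. Payload 6.8 kg.
Tool frame: the origin (TCP) lies midway between the tips of the shut fingers; the grasp point (between the pads) lies 19 mm behind it; y points along the fingers, x is the direction in which the jaws open and shut, and the axes are right-handed (so a half turn about y gives the same grasp; the last joint's range is limited). The gripper opens to 88 mm and grips with 3 to 60 N. Pads are 20 mm wide; open, the fingers measure 115 mm over their backs; the gripper's body (75 mm by 178 mm) begins 61 mm behind the grasp point.
Start: joints at [-1.372, 0.477, 0.022, 1.555, -0.011, 1.109, -0.083], TCP at [203.853, 643.499, 222.664] pointing down, gripper open.
Joint ranges: [-2.96, 2.96], [-0.34, 2.1], [-1.41, 1.46], [0.24, 2.44], [-1.37, 4.51], [0.17, 1.92], [-2.96, 2.96]. Speed limits (rad/s): [2.39, 2.39, 3.14, 3.14, 3.14, 3.14, 3.14].

### API

Orientations are given as a unit quaternion [w, x, y, z].
In Python, from station import get_state, snapshot, camera_model, finish_job gives the robot as it stands. The module is installed in compiled form; this text tells all that it offers.
- The arm moves only by the tool servo_tool, never from a script. Its argument "series" is text: rows parted by semicolons, each of 7 numbers parted by spaces: the shift along the tool's x, y, z in m, then the turn, a rotation vector about the tool's x, y, z in degrees, then the opening in per cent of the stroke, from 0 (shut) to 100 (fully open). A call has 1 to 12 rows; each row shifts and turns the commanded pose from where the row before left it, along the tool's axes as they then stand; what a row does not reach is not made up. A row lasts 1/10 s, in which the tool goes at most 50 mm and 8.59 degrees, less where a joint would pass 70% of its speed; a pose out of reach is approached as far as the arm can. A call with a gripper value outside its range is refused whole. The fingers move at their own pace and stop on an object; "squeeze" is the grip in N (left out, the last holds). Time passes only in rows, so rows that do not move let the fingers close. It gives the time, the measured TCP pose, the force and the opening at its end, in the units of the state.
- get_state(): the state, without advancing time (a new reading comes with each control period).
- snapshot(name): name is "side" or "top" or "wrist"; returns the picture (400x640x3 uint8, blue, green, red); there is no depth.
- camera_model(name): a dict with "mtx" (3x3 intrinsics, pixels), "rvec" (rotation vector, rad) and "tvec" (3), from world to camera coordinates, as OpenCV has them; the wrist camera has in their place "mount" (4x4, takes a point from camera to tool coordinates, whose origin is the TCP and whose axes are the tool frame's). Camera axes: x right, y down, z forward; pixel columns grow to the right and rows downward; lengths in mm; the calibration is good to about 2 mm. A picture is of the moment at which its call begins: read the wrist's pose just before it. camera_model takes no time and is no camera call.
- finish_job(): hands the job in, once; it reports no verdict.
The state is a dict: "time_s": time; "q": joint angles; "qd": joint speeds; "joint_efforts": joint torques, N m; "tool_pos": TCP position; "orientation": TCP orientation; "force": force on the tool from outside, world axes, zero at the start; "wrist_torque": the same for the moment, N m; "width": finger opening in mm.
Only numpy, scipy, OpenCV 4.12 (cv2) and the standard library are available. Lean on these libraries where they do the work, as an engineer would, in place of code of your own. Each camera call takes 0.05 s, during which the arm holds its last target. There are 200 camera calls.

## Working session

There is one attempt and no reset: what is moved stays moved. The work goes in short steps, Python scripts to look and compute and a tool call to move; the robot and the scene stay as the last step left them, time stands still between calls to the robot, and variables do not carry over. Pictures are saved under pics/ and viewed, about 8 in all and at most 12, crops included, and the job is handed in when it is done.

Besides the shell and the picture viewer there is one more tool, called after "Emit:" as name(argument=value, ...) on one line, values as JSON. servo_tool: Moves the arm, as the interface text tells. Its arguments: {"type":"object","properties":{"series":{"type":"string"},"squeeze":{"type":"number"}},"required":["series"]}

```bash
mkdir -p pics; ls
python3 - <<'E'
from station import *
import cv2,numpy as np
s=get_state();print(s)
for n in("top","side"):
    im=snapshot(n);cv2.imwrite(f"pics/{n}0.png",im);m=camera_model(n);print(n,m)
    R=cv2.Rodrigues(np.array(m['rvec'],float))[0];print(-R.T@np.array(m['tvec']).ravel())
print(camera_model("wrist"))
E
```

```text
pics
{'time_s': 0.0, 'q': array([-1.37208668,  0.47779021,  0.02234702,  1.55644613, -0.01148988,
        1.10928743, -0.08309615]), 'qd': array([ 8.47765229e-04, -5.31192264e-04, -1.14575857e-04, -9.53938522e-05,
        8.94262644e-05,  1.02059498e-04, -1.56696060e-03]), 'joint_efforts': array([-1.27576157e-03, -5.82852030e+01,  1.53407067e+00, -2.72616774e+01,
       -5.43798460e-02,  1.69073709e-02,  1.60083614e-04]), 'tool_pos': array([203.70333715, 642.89939535, 221.69075129]), 'orientation': array([-0.57010809,  0.57094199,  0.41725081, -0.41821498]), 'force': array([-0.41578746,  0.6845343 ,  0.23322867]), 'wrist_torque': array([0.03282798, 0.03288991, 0.00932184]), 'width': 87.58878113617116}
top {'mtx': array([[366.79645814,   0.        , 317.72735261],
       [  0.        , 366.79645814, 205.10516457],
       [  0.        ,   0.        ,   1.        ]]), 'rvec': array([ 2.16944254, -2.2044222 ,  0.0605829 ]), 'tvec': array([-41.83138564, 526.55144851, 875.09063083])}
[470.80803485 -55.44490235 905.5691923 ]
side {'mtx': array([[481.16001154,   0.        , 326.38497009],
       [  0.        , 481.16001154, 197.36172522],
       [  0.        ,   0.        ,   1.        ]]), 'rvec': array([ 2.10485453, -0.69136489,  0.3537652 ]), 'tvec': array([-432.53696788,  212.97214143,  982.45098827])}
[ -50.59500808 -799.81805847  745.24259436]
{'mtx': array([[283.97625522,   0.        , 317.48872757],
       [  0.        , 283.97625522, 197.84629318],
       [  0.        ,   0.        ,   1.        ]]), 'mount': array([[ 9.99999651e-01, -4.99975872e-05, -8.33959019e-04,
         8.62440680e-01],
       [ 7.92900581e-04, -2.57725992e-01,  9.66217721e-01,
        -1.62076860e+02],
       [-2.63241471e-04, -9.66218045e-01, -2.57725863e-01,
         7.05398822e+01],
       [ 0.00000000e+00,  0.00000000e+00,  0.00000000e+00,
         1.00000000e+00]])}
```

View pics/top0.png

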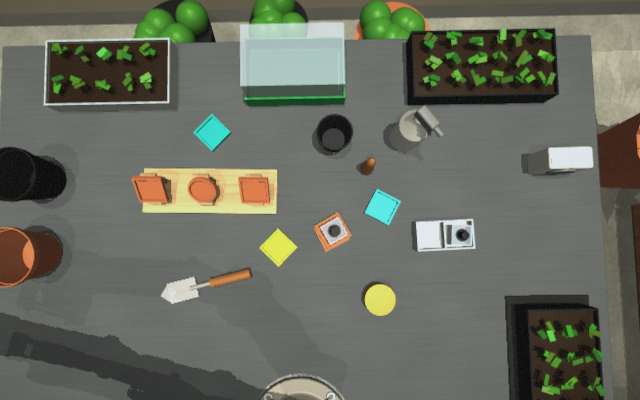

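View pics/side0.png

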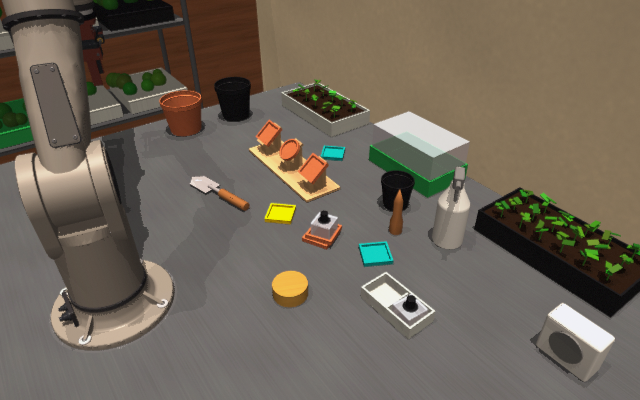

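The top view shows squares in the rack at (150,190) and (255,190), with the round saucer between them at (203,190). The pile and dome are at (333,231), and the holder is at (446,235) with its empty pocket on the left. The turquoise (212,132), (382,207) and yellow (279,247) squares are look-alikes to leave alone. Both rack candidates are terracotta with square corners, which fits saucer_a and saucer_b.

```bash
cat > h.py <<'E'
from station import *
import cv2,numpy as np
from scipy.spatial.transform import Rotation as Ro
def pose():
    s=get_state();q=s['orientation'];return np.array(s['tool_pos']),Ro.from_quat([q[1],q[2],q[3],q[0]]).as_matrix(),s
def cam(name,P=None):
    m=camera_model(name);K=m['mtx']
    if name=='wrist':
        p,R,_=P or pose();M=m['mount'];Rc=R@M[:3,:3];c=p+R@M[:3,3]
    else:
        Rw=cv2.Rodrigues(np.array(m['rvec'],float))[0];Rc=Rw.T;c=-Rw.T@np.array(m['tvec'],float).ravel()
    return K,Rc,c
def plane(C,uv,z):
    K,Rc,c=C;uv=np.atleast_2d(np.array(uv,float));d=np.c_[uv,np.ones(len(uv))]@np.linalg.inv(K).T@Rc.T
    return c+d*((z-c[2])/d[:,2])[:,None]
def proj(C,X):
    K,Rc,c=C;x=(np.atleast_2d(X)-c)@Rc@K.T;return x[:,:2]/x[:,2:]
def down(yaw):   # tool y down, tool x at yaw
    x=np.array([np.cos(yaw),np.sin(yaw),0]);y=np.array([0,0,-1.]);return np.c_[x,y,np.cross(x,y)]
def tilt(yaw,a):  # saucer approach: rack yaw, slope a; tool x along rack +-y
    z=np.array([-np.sin(a)*np.cos(yaw),-np.sin(a)*np.sin(yaw),np.cos(a)]);x=np.array([np.sin(yaw),-np.cos(yaw),0])
    return np.c_[x,-z,np.cross(x,-z)]
def go(pt,Rt,N,P0=None):
    p,R=P0 if P0 else pose()[:2]
    w=Ro.from_matrix(R.T@Rt).as_rotvec()/N;d=R.T@(np.array(pt)-p)
    Rw=Ro.from_rotvec(w).as_matrix();S=sum(np.linalg.matrix_power(Rw,i) for i in range(N))
    v=np.linalg.solve(S,d)/1000
    print(f"{N} rows: shift m",np.round(v,4),"turn deg",np.round(np.degrees(w),2)," |v|",round(float(np.linalg.norm(v))*1000),"|w|",round(float(np.degrees(np.linalg.norm(w))),1))
def blobs(im,lo,hi,amin):
    m=cv2.inRange(cv2.cvtColor(im,cv2.COLOR_BGR2HSV),lo,hi);m=cv2.morphologyEx(m,cv2.MORPH_CLOSE,np.ones((3,3)))
    c,_=cv2.findContours(m,cv2.RETR_EXTERNAL,cv2.CHAIN_APPROX_NONE);return [k for k in c if cv2.contourArea(k)>amin]
E
python3 - <<'E'
from h import *
im=cv2.imread('pics/top0.png');C=cam('top')
p,R,s=pose();print("tool R\n",R.round(3))
def show(n,cs,z):
    for k in cs:
        X=plane(C,k[:,0,:],z)[:,:2].astype(np.float32);r=cv2.minAreaRect(X)
        print(n,np.round(cv2.minAreaRect(k)[0]),"world",np.round(r[0],1),np.round(r[1],1),round(r[2],1))
show('terra',blobs(im,(3,110,90),(14,255,255),60),22)
show('rackboard',[k for k in blobs(im,(14,50,120),(27,190,255),300)],10)
w=blobs(im,(0,0,175),(180,45,255),200);show('white z30',w,30)
b=blobs(im,(0,0,0),(180,255,45),50);show('black z74',b,74)
c=np.vstack([im[120:320,120:300].repeat(2,0).repeat(2,1)[:0]]) if 0 else None
a=cv2.resize(im[160:260,120:300],None,fx=4,fy=4,interpolation=cv2.INTER_CUBIC)
cv2.imwrite('pics/crop1.png',np.hstack([a[:,:] ])[:400,:720])
E
```

```text
tool R
 [[ 0.302 -0.    -0.953]
 [ 0.953 -0.002  0.302]
 [-0.002 -1.    -0.   ]]
terra [229. 278.] world [355.3 163.3] [21.9 99.5] 13.1
terra [ 17. 257.] world [414.2 675.2] [143.7  82.2] 2.2
terra [332. 231.] world [461.9 -82.8] [70.9 72.3] 26.7
terra [254. 190.] world [564.7 104.8] [75.8 63.3] 89.1
terra [202. 190.] world [568.  229.7] [68.6 60.9] 89.1
terra [149. 189.] world [571.3 357.6] [67.2 89.2] 1.7
terra [638. 142.] world [ 667.7 -828.1] [ 7.2 81.2] 86.0
terra [358.  30.] world [ 958.5 -157.2] [19.8 43.6] 88.7
terra [405.   8.] world [1015.1 -274.7] [95.6 31.4] 81.5
rackboard [229. 278.] world [352.3 167.4] [ 21.  101.3] 13.1
rackboard [208. 190.] world [568.  219.5] [341.3 108.7] 89.1
white z30 [305. 388.] world [ 99.9 -13.6] [159.3  38.6] 80.8
white z30 [184. 289.] world [330.3 267.7] [ 47.5 114.8] 13.9
white z30 [445. 235.] world [ 449.8 -351.7] [ 71.1 136.5] 2.1
white z30 [334. 230.] world [464.4 -87.4] [49.8 49.6] 28.9
white z30 [570. 157.] world [ 630.4 -658.4] [ 52.  105.2] 1.1
white z30 [615.  80.] world [ 819.6 -778.3] [113.9 152. ] 86.0
white z30 [106.  70.] world 
[... 1675 characters left out ...]
  58.] world [872.6 380.1] [38. 36.] 88.9
black z74 [89. 58.] world [876.3 478.7] [51.7 28.8] 46.9
black z74 [67. 54.] world [887.5 531.1] [32.4 26.5] 88.9
black z74 [470.  47.] world [ 886.2 -410.9] [38.  15.8] 79.1
black z74 [423.  47.] world [ 888.3 -301.5] [36.1 19.4] 32.5
black z74 [510.  44.] world [ 890.4 -503.7] [23.2 33.5] 88.9
black z74 [478.  40.] world [ 902.7 -431.1] [94.4 45.6] 88.9
black z74 [481.  67.] world [ 838.1 -434.2] [348.  174.3] 89.8
black z74 [536.  37.] world [ 906.1 -563.4] [44.3 38.4] 88.9
black z74 [203.  32.] world [932.9 213. ] [55.4 44.2] 13.7
black z74 [300.  12.] world [978.  -15.5] [49.6 20.2] 43.0
black z74 [167.   7.] world [993.8 296.5] [57.3 53.4] 74.9
```

View pics/crop1.png

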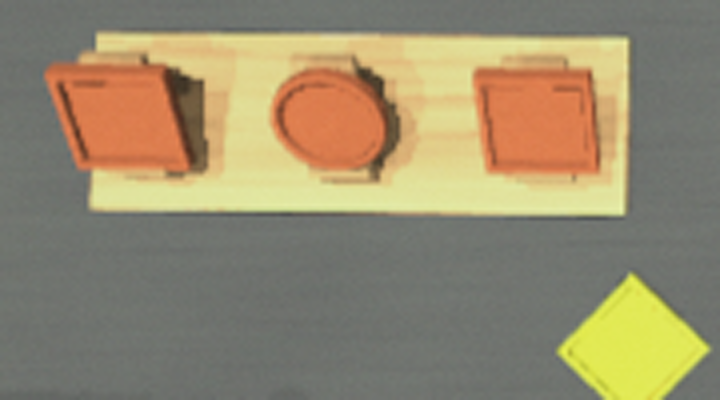

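Run:
```python
from h import *
go([560,215,240],down(np.radians(45)),12)
A=([560,215,240],down(np.radians(45)))
go([464,-90,200],down(np.radians(28)),8,A)
```

```text
12 rows: shift m [-0.0161 -0.0015 -0.044 ] turn deg [ 0.    2.29 -0.01]  |v| 47 |w| 2.3
8 rows: shift m [-0.0329  0.005  -0.023 ] turn deg [0.   2.12 0.  ]  |v| 40 |w| 2.1
```

Emit:
servo_tool(series="-0.016 -0.0015 -0.044 0 2.3 0 100; -0.016 -0.0015 -0.044 0 2.3 0 100; -0.016 -0.0015 -0.044 0 2.3 0 100; -0.016 -0.0015 -0.044 0 2.3 0 100; -0.016 -0.0015 -0.044 0 2.3 0 100; -0.016 -0.0015 -0.044 0 2.3 0 100; -0.016 -0.0015 -0.044 0 2.3 0 100; -0.016 -0.0015 -0.044 0 2.3 0 100; -0.016 -0.0015 -0.044 0 2.3 0 100; -0.016 -0.0015 -0.044 0 2.3 0 100; -0.016 -0.0015 -0.044 0 2.3 0 100; -0.016 -0.0015 -0.044 0 2.3 0 100")

```text
time_s: 1.3
tool_pos: [560.5, 214.1, 240.5]
orientation: [0.654, -0.654, -0.269, 0.269]
force: [1.1, 0.3, 0.3]
width: 87.9
```

Emit:
servo_tool(series="0 0 0 0 0 0 100; 0 0 0 0 0 0 100; 0 0 0 0 0 0 100")

```text
time_s: 1.6
tool_pos: [559.1, 217.4, 240.2]
orientation: [0.654, -0.653, -0.27, 0.271]
force: [0.4, 0.7, -0.9]
width: 88.1
```

Run:
```python
from h import *
P=pose();im=snapshot('wrist');cv2.imwrite('pics/w1.png',im)
p,R,s=P;print(p,R.round(3),s['time_s'],s['qd'].round(3))
np.savez('w1.npz',p=p,R=R)
```

```text
[559.09485647 217.36180987 240.22424169] [[ 0.708 -0.001 -0.706]
 [ 0.706  0.     0.708]
 [-0.    -1.     0.001]] 1.6 [-0.012  0.    -0.009 -0.003  0.002 -0.001  0.003]
```

View pics/w1.png

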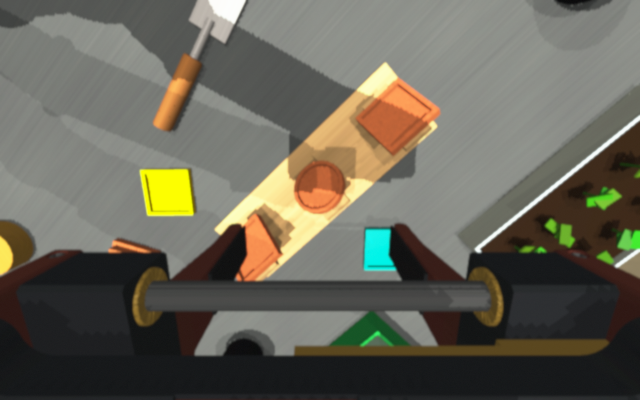

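The wrist view shows the rack board corners at (387,63), (217,230) and (437,125). The squares are at (398,115) and (255,250), with the round saucer between them at (320,187).

Run:
```python
from h import *
d=np.load('w1.npz');C=cam('wrist',(d['p'],d['R'],0));im=cv2.imread('pics/w1.png')
X=plane(C,[(387,63),(217,230),(437,125)],10);print(X.round(1))
e=X[1]-X[0];print("len",np.linalg.norm(e),"w",np.linalg.norm(X[2]-X[0]),"yaw of -y axis",np.degrees(np.arctan2(e[0],-e[1])))
CT=cam('top');T=plane(CT,[(143,169),(277,169),(277,214),(142,213)],10);print("top",T.round(1),T.mean(0))
m=cv2.inRange(cv2.cvtColor(im,cv2.COLOR_BGR2HSV),(3,110,60),(14,255,255))
for k in blobs(im,(3,110,60),(14,255,255),500):
    r=cv2.minAreaRect(k);print(np.round(r[0]),np.round(r[1]),plane(C,[r[0]],70).round(1))
    a=cv2.approxPolyDP(k,5,True)[:,0];print(a.tolist())
# predicted projection of saucer corners for rack at c,yaw, to compare
for c,yaw in (((568,216.0),-.9),((568,216.0),.9)):
  y=np.radians(yaw);B=np.array([[np.cos(y),-np.sin(y),0],[np.sin(y),np.cos(y),0],[0,0,1]]);a=.698
  S=B@np.array([[np.cos(a),0,-np.sin(a)],[0,1,0],[np.sin(a),0,np.cos(a)]])
  for q in (-120,120):
    o=np.array([*c,0])+B@np.array([0,q,62.]);P=o+np.array([[33,33,11],[33,-33,11],[-33,-33,11],[-33,33,11]])@S.T
    print(yaw,q,"wrist",proj(C,P).round().tolist(),"top",proj(CT,P).round().tolist())
t=cv2.imread('pics/top0.png')
for k in blobs(t,(3,110,90),(14,255,255),60):
    if abs(cv2.minAreaRect(k)[0][1]-190)<10: print("top",cv2.approxPolyDP(k,3,True)[:,0].tolist())
```

```text
[[520.4 381.4  10. ]
 [512.8  54.3  10. ]
 [625.  378.1  10. ]]
len 327.1964339225799 w 104.63257171834263 yaw of -y axis -1.3339408900377925
top [[622.5 379.8  10. ]
 [616.9  48.7  10. ]
 [506.   49.7  10. ]
 [513.8 380.8  10. ]] [564.80415826 214.73203976  10.        ]
[250. 249.] [60. 53.] [[559.1  96.6  70. ]]
[[256, 213], [220, 237], [244, 228], [246, 255], [238, 281], [255, 281], [281, 255]]
[320. 186.] [49. 54.] [[563.6 216.7  70. ]]
[[325, 160], [312, 161], [296, 177], [295, 198], [312, 212], [333, 208], [345, 187], [341, 171]]
[561. 206.] [167. 156.] [[789.8 407.2  70. ]]
[[639, 123], [483, 250], [508, 250], [504, 240], [511, 235], [529, 236], [548, 250], [564, 248], [534, 232], [536, 213], [554, 214], [573, 223], [573, 234], [593, 246], [590, 259], [577, 258], [639, 290], [639, 279], [594, 257], [602, 248], [613, 255], [620, 251], [614, 239], [597, 245], [592, 237], [606, 219], [619, 218], [620, 229], [639, 227], [639, 215], [625, 205], [628, 196], [639, 194], [639, 180], [610, 181], [602, 171], [609, 152], [639, 154]]
[398. 115.] [55. 69.] [[567.4 336.9  70. ]]
[[399, 78],
[... 240 characters left out ...]
, [267.0, 178.0], [269.0, 202.0], [241.0, 202.0]]
-0.9 120 wrist [[440.0, 107.0], [391.0, 151.0], [355.0, 117.0], [397.0, 76.0]] top [[130.0, 178.0], [160.0, 178.0], [167.0, 202.0], [139.0, 202.0]]
0.9 -120 wrist [[282.0, 255.0], [246.0, 290.0], [225.0, 249.0], [257.0, 216.0]] top [[237.0, 177.0], [266.0, 176.0], [269.0, 200.0], [241.0, 201.0]]
0.9 120 wrist [[437.0, 103.0], [390.0, 149.0], [353.0, 116.0], [394.0, 73.0]] top [[130.0, 180.0], [159.0, 179.0], [167.0, 203.0], [139.0, 204.0]]
top [[239, 177], [242, 202], [269, 202], [267, 177]]
top [[189, 183], [188, 191], [198, 201], [211, 201], [216, 196], [216, 186], [208, 178], [196, 177]]
top [[161, 176], [131, 178], [139, 201], [167, 202]]
```

Emit:
servo_tool(series="-0.033 0.005 -0.023 0 2.1 0 60; -0.033 0.005 -0.023 0 2.1 0 60; -0.033 0.005 -0.023 0 2.1 0 60; -0.033 0.005 -0.023 0 2.1 0 60; -0.033 0.005 -0.023 0 2.1 0 60; -0.033 0.005 -0.023 0 2.1 0 60; -0.033 0.005 -0.023 0 2.1 0 60; -0.033 0.005 -0.023 0 2.1 0 60; 0 0 0 0 0 0 60; 0 0 0 0 0 0 60; 0 0 0 0 0 0 60")

```text
time_s: 2.75
tool_pos: [463.6, -87.6, 200.8]
orientation: [0.686, -0.686, -0.173, 0.172]
force: [0.4, -0.6, 0.4]
width: 52.4
```

Run:
```python
from h import *
P=pose();im=snapshot('wrist');cv2.imwrite('pics/w2.png',im)
p,R,s=P;print(p,R.round(3),s['time_s'],s['qd'].round(3),s['width'],s['q'].round(2))
np.savez('w2.npz',p=p,R=R)
C=cam('wrist',P)
print("knob pred",proj(C,[[464,-86,74],[464,-86,52],[464,-86,16]]).round())
hs=cv2.cvtColor(im,cv2.COLOR_BGR2HSV)
for k in blobs(im,(3,110,60),(14,255,255),300): print("terra",np.round(cv2.minAreaRect(k),1) if 0 else cv2.minAreaRect(k),cv2.approxPolyDP(k,4,True)[:,0].tolist())
```

```text
[463.57386003 -87.64997052 200.79341345] [[ 0.881  0.001 -0.473]
 [ 0.473  0.     0.881]
 [ 0.001 -1.     0.   ]] 2.75 [-0.004  0.004 -0.002 -0.003  0.001  0.001  0.003] 52.382376301670696 [-0.37  0.17  0.48  2.08 -0.1   0.92  0.66]
knob pred [[318. 191.]
 [318. 186.]
 [318. 180.]]
terra ((317.0, 176.5), (61.0, 58.0), 90.0) [[290, 146], [288, 196], [293, 206], [295, 165], [331, 161], [342, 167], [344, 206], [343, 149]]
terra ((498.22705078125, 71.12638854980469), (72.68651580810547, 101.77082061767578), 34.4608154296875) [[482, 33], [442, 93], [507, 119], [555, 49]]
```

View pics/w2.png

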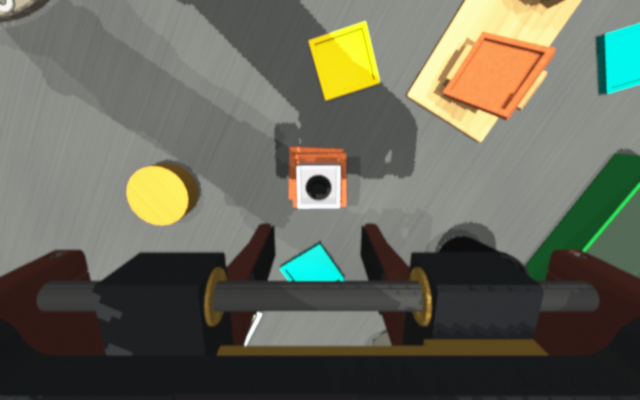

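Run:
```python
from h import *
d=np.load('w2.npz');C=cam('wrist',(d['p'],d['R'],0));im=cv2.imread('pics/w2.png')
c=im[160:215,285:350];m=cv2.inRange(cv2.cvtColor(c,cv2.COLOR_BGR2GRAY),0,60)
k=max(cv2.findContours(m,0,1)[0],key=cv2.contourArea);x,y,w,h=cv2.boundingRect(k);print("knob",x+285,y+160,w,h)
K=plane(C,[(285+x+w/2,160+y+h/2)],66)[0];print(K)
w_=cv2.inRange(c,(190,190,190),(255,255,255));r=cv2.minAreaRect(cv2.findNonZero(w_));print("shell",r)
t=np.array([K[0],K[1],130.]);go([*K[:2],60],d['R'],4)
```

```text
knob 307 176 23 22
[463.04885563 -83.68466455  66.        ]
shell ((33.000003814697266, 26.999996185302734), (41.99999237060547, 41.99999237060547), 90.0)
4 rows: shift m [0.0003 0.0352 0.0009] turn deg [ 0.  0. -0.]  |v| 35 |w| 0.0
```

Emit:
servo_tool(series="0.0003 0.036 0.001 0 0 0 50; 0.0003 0.036 0.001 0 0 0 50; 0.0003 0.036 0.001 0 0 0 50; 0 0.018 0.001 0 0 0 50; 0 0.009 0 0 0 0 50; 0 0.009 0 0 0 0 50; 0 0 0 0 0 0 0; 0 0 0 0 0 0 0; 0 0 0 0 0 0 0; 0 0 0 0 0 0 0; 0 0 0 0 0 0 0; 0 0 0 0 0 0 0", squeeze=15)

```text
time_s: 4.0
tool_pos: [462.4, -85.6, 57.2]
orientation: [-0.686, 0.686, 0.172, -0.171]
force: [0.7, 1.1, 4.3]
width: 17.2
```

Emit:
servo_tool(series="0 -0.02 0 0 0 0 0; 0 -0.035 0 0 0 0 0; 0 -0.035 0 0 0 0 0; 0 0 0 0 0 0 0")

```text
time_s: 4.4
tool_pos: [464.1, -86.1, 150.2]
orientation: [-0.686, 0.687, 0.173, -0.169]
force: [0.2, -0.8, -0.3]
width: 17.7
```

Run:
```python
from h import *
p,R,s=pose();print(p,s['width'],s['force'])
go([448.6,-318.7,110],down(np.radians(2.1)),8)
im=snapshot('wrist');cv2.imwrite('pics/w3.png',im)
```

```text
[464.12852321 -86.14065295 150.23668169] 17.70465437143389 [ 0.23052681 -0.84848817 -0.32951764]
8 rows: shift m [-0.0103  0.005  -0.0275] turn deg [0.01 3.24 0.05]  |v| 30 |w| 3.2
```

Emit:
servo_tool(series="-0.0103 0.005 -0.0275 0 3.25 0 0; -0.0103 0.005 -0.0275 0 3.25 0 0; -0.0103 0.005 -0.0275 0 3.25 0 0; -0.0103 0.005 -0.0275 0 3.25 0 0; -0.0103 0.005 -0.0275 0 3.25 0 0; -0.0103 0.005 -0.0275 0 3.25 0 0; -0.0103 0.005 -0.0275 0 3.25 0 0; -0.0103 0.005 -0.0275 0 3.25 0 0; 0 0 0 0 0 0 0; 0 0 0 0 0 0 0")

```text
time_s: 5.45
tool_pos: [444.6, -318.0, 105.2]
orientation: [0.707, -0.707, -0.011, 0.013]
force: [0.4, 1.1, -0.8]
width: 17.6
```

Run:
```python
from h import *
P=pose();im=snapshot('wrist');p,R,s=P;print(p,R.round(3),s['width'],s['force'])
cv2.imwrite('pics/w4.png',cv2.resize(im[60:340,170:470],None,fx=2,fy=2))
w3=cv2.imread('pics/w3.png')
C=cam('wrist',P);B=down(np.radians(2.1))
print("pocket corners pred z30",proj(C,[[448.6+a,-318.7+b,30] for a in(-31,31) for b in(-31,31)]).round())
h=[449.8,-351.7];print("outer",proj(C,[[h[0]+a,h[1]+b,30] for a in(-35,35) for b in(-68,68)]).round())
```

```text
[ 444.58031072 -317.98422394  105.23634464] [[ 0.999 -0.003 -0.034]
 [ 0.034  0.001  0.999]
 [-0.003 -1.     0.001]] 17.580587587634444 [ 0.41644375  1.10226836 -0.80659148]
pocket corners pred z30 [[287. 239.]
 [287. 171.]
 [355. 241.]
 [360. 173.]]
outer [[283. 307.]
 [284. 166.]
 [356. 309.]
 [367. 169.]]
```

View pics/w4.png

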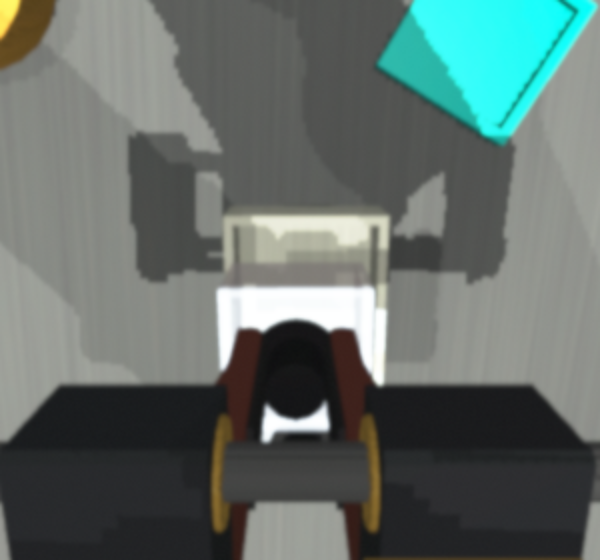

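Emit:
servo_tool(series="0.0024 0.02 -0.001 0 0 0 0; 0 0.02 0 0 0 0 0; 0 0.01 0 0 0 0 0; 0 0.005 0 0 0 0 0; 0 0.002 0 0 0 0 0; 0 0 0 0 0 0 0")

```text
time_s: 6.1
tool_pos: [448.6, -319.0, 49.9]
orientation: [-0.707, 0.707, 0.013, -0.012]
force: [-0.5, -0.4, 0.6]
width: 17.4
```

Emit:
servo_tool(series="0 0.001 0 0 0 0 0; 0 0.001 0 0 0 0 0; 0 0 0 0 0 0 0")

```text
time_s: 6.4
tool_pos: [448.4, -319.1, 47.9]
orientation: [-0.707, 0.707, 0.013, -0.012]
force: [-0.1, 1.2, -0.5]
width: 17.7
```

Emit:
servo_tool(series="0 0.001 0 0 0 0 0; 0 0.0005 0 0 0 0 0; 0 0 0 0 0 0 0")

```text
time_s: 6.7
tool_pos: [448.2, -319.0, 46.1]
orientation: [0.707, -0.707, -0.012, 0.013]
force: [-0.3, 0.1, -0.8]
width: 17.5
```

Emit:
servo_tool(series="0 0.0005 0 0 0 0 0; 0 0.0005 0 0 0 0 0; 0 0 0 0 0 0 0")

```text
time_s: 7.0
tool_pos: [448.4, -319.0, 45.3]
orientation: [0.707, -0.707, -0.013, 0.012]
force: [-0.7, 0.4, 2.2]
width: 17.5
```

Emit:
servo_tool(series="0 0 0 0 0 0 45; 0 0 0 0 0 0 45; 0 0 0 0 0 0 45; 0 -0.02 0 0 0 0 45; 0 -0.04 0 0 0 0 45; 0 -0.05 0 0 0 0 45; 0 -0.05 0 0 0 0 45; 0 0 0 0 0 0 100")

```text
time_s: 7.8
tool_pos: [451.1, -321.7, 211.4]
orientation: [-0.705, 0.709, 0.016, -0.009]
force: [0.2, -0.2, 0.2]
width: 44.4
```

Run:
```python
from h import *
P=pose();im=snapshot('top');p,R,s=P;print(p,s['width'],s['force'],s['q'].round(2))
wr=snapshot('wrist');sd=snapshot('side')
cv2.imwrite('pics/m5.png',np.hstack([cv2.resize(wr[80:280,200:440],None,fx=1.6,fy=2*.8),cv2.resize(sd[260:340,350:450],(400,320))]))
a=np.radians(40);yaw=np.radians(-1.2)
Rt=tilt(yaw,a);print(Rt.round(2))
o=np.array([564.5,95.5,62]);n=-Rt[:,1]
for sgn in (1,-1):
    Rr=Rt@np.diag([sgn,1,sgn]);print(sgn)
    go(o+n*90,Rr,12)
print((o+n*90).round(1))
```

```text
[ 451.12205232 -321.73939711  211.42975062] 44.390401433175924 [ 0.23329346 -0.1926131   0.20741989] [-0.03  0.33  0.68  1.9  -0.25  0.98  0.79]
[[-0.02  0.64  0.77]
 [-1.   -0.01 -0.02]
 [ 0.   -0.77  0.64]]
1
12 rows: shift m [-0.022   0.0144  0.0305] turn deg [ 2.55  7.42 -2.7 ]  |v| 40 |w| 8.3
-1
12 rows: shift m [0.0279 0.0006 0.0267] turn deg [-2.66 -6.91 -2.51]  |v| 39 |w| 7.8
[506.7  96.7 130.9]
```

View pics/m5.png

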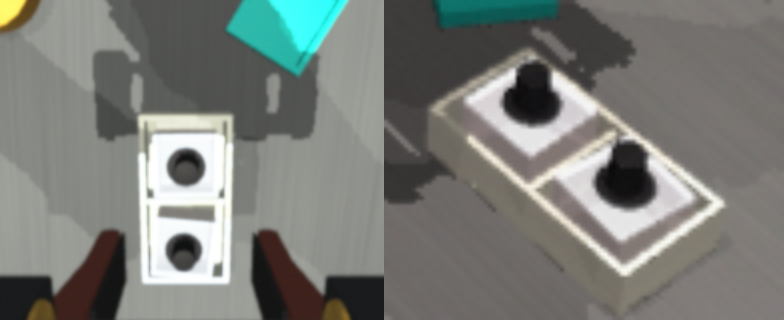

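The dome stands upright in the previously empty pocket, next to the spare dome. Next is saucer_b, on the rest at -y.

Run:
```python
from h import *
v=np.array([0.0279,0.0006,0.0267])*1000;w=np.radians([-2.66,-6.91,-2.51]);p,R,s=pose()
for i in range(12):
    p=p+R@v;R=R@Ro.from_rotvec(w).as_matrix();print(p.round(),end=' ')
```

```text
[ 475. -291.  204.] [ 498. -260.  203.] [ 518. -227.  202.] [ 534. -192.  200.] [ 545. -155.  197.] [ 552. -117.  193.] [554. -79. 187.] [553. -41. 180.] [547.  -4. 171.] [537.  32. 160.] [524.  65. 146.] [507.  97. 131.]
```

Emit:
servo_tool(series="0.0279 0.0006 0.0267 -2.66 -6.91 -2.51 100; 0.0279 0.0006 0.0267 -2.66 -6.91 -2.51 100; 0.0279 0.0006 0.0267 -2.66 -6.91 -2.51 100; 0.0279 0.0006 0.0267 -2.66 -6.91 -2.51 100; 0.0279 0.0006 0.0267 -2.66 -6.91 -2.51 100; 0.0279 0.0006 0.0267 -2.66 -6.91 -2.51 100; 0.0279 0.0006 0.0267 -2.66 -6.91 -2.51 100; 0.0279 0.0006 0.0267 -2.66 -6.91 -2.51 100; 0.0279 0.0006 0.0267 -2.66 -6.91 -2.51 100; 0.0279 0.0006 0.0267 -2.66 -6.91 -2.51 100; 0.0279 0.0006 0.0267 -2.66 -6.91 -2.51 100; 0.0279 0.0006 0.0267 -2.66 -6.91 -2.51 100")

```text
time_s: 9.15
tool_pos: [534.8, 22.5, 153.8]
orientation: [-0.385, 0.699, 0.54, -0.268]
force: [-0.2, -0.3, -1.6]
width: 88.0
```

Emit:
servo_tool(series="0 0 0 0 0 0 100; 0 0 0 0 0 0 100")

```text
time_s: 9.35
tool_pos: [535.3, 19.5, 154.5]
orientation: [-0.387, 0.7, 0.538, -0.266]
force: [-0.7, -0.9, 0.5]
width: 88.0
```

```bash
cat > sa.py <<'E'
from h import *
import sys
def corners(o,Rt): # rim top corners of saucer on rack; Rt: tool axes
    n=-Rt[:,1];x=np.array([Rt[0,0],Rt[1,0],Rt[2,0]]);u=Rt[:,2]
    return np.array([o+11*n+33*(a*x+b*u) for a,b in((1,1),(1,-1),(-1,-1),(-1,1))])
E
python3 - <<'E'
from sa import *
P=pose();im=snapshot('wrist');p,R,s=P;print(p,R.round(3),s['q'].round(2),s['qd'].round(2),s['time_s'])
Rt=tilt(np.radians(-1.2),np.radians(40))@np.diag([-1,1,-1])
go([506.7,96.7,130.9],Rt,1)
o=np.array([564.5,95.5,62]);C=cam('wrist',P)
print("pred",proj(C,corners(o,Rt)).round().tolist())
for k in blobs(im,(3,110,60),(14,255,255),800): print(cv2.minAreaRect(k),cv2.approxPolyDP(k,4,True)[:,0].tolist())
cv2.imwrite('pics/w6.png',im);np.savez('w6.npz',p=p,R=R)
E
```

```text
[535.33040103  19.49817171 154.4992238 ] [[ 0.28   0.546 -0.789]
 [ 0.959 -0.122  0.256]
 [ 0.044 -0.829 -0.558]] [-0.79  0.16  0.49  2.41  1.27  0.23 -0.25] [-0.01 -0.01  0.06 -0.02 -0.01  0.   -0.  ] 9.35
1 rows: shift m [ 0.0653 -0.0055  0.0567] turn deg [ -5.59 -13.65  -7.13]  |v| 87 |w| 16.4
pred [[444.0, 98.0], [458.0, 180.0], [377.0, 196.0], [361.0, 119.0]]
((176.42726135253906, 232.38986206054688), (25.822633743286133, 84.71293640136719), 21.571306228637695) [[192, 193], [179, 194], [162, 249], [169, 275], [200, 205]]
((409.40386962890625, 146.51922607421875), (84.32994079589844, 86.09498596191406), 78.69007110595703) [[443, 98], [361, 118], [376, 195], [456, 179]]
((568.3824462890625, 111.52940368652344), (85.61507415771484, 106.7156753540039), 75.96376037597656) [[614, 83], [583, 66], [553, 72], [523, 97], [518, 129], [538, 153], [591, 150], [619, 118]]
((163.55372619628906, 61.8211669921875), (111.4333267211914, 97.367919921875), 30.11373519897461) [[135, 0], [103, 62], [108, 67], [103, 82], [182, 128], [218, 79], [222, 60], [154, 0]]
```

View pics/w6.png

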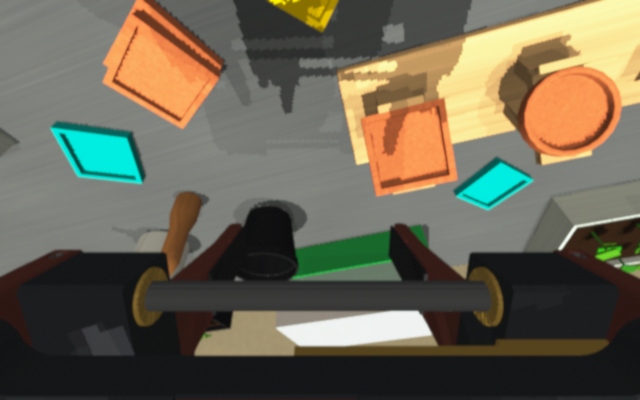

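Saucer_b's rim corners at (443,98), (361,118), (376,195) and (456,179) fall within 2 px of the prediction, so its pose is confirmed. The arm stopped short near its elbow limit. I'll head for a point right above the grip, which is farther out.

Run:
```python
from sa import *
Rt=tilt(np.radians(-1.2),np.radians(40))@np.diag([-1,1,-1]);o=np.array([564.5,95.5,62])
g=o-1.5*Rt[:,1];print(g)
go(g+[0,0,50],Rt,5)
```

```text
[563.53603005  95.52019229  63.14906666]
5 rows: shift m [0.0159 0.0087 0.0031] turn deg [-1.12 -2.73 -1.43]  |v| 18 |w| 3.3
```

Emit:
servo_tool(series="0.0159 0.0087 0.0031 -1.12 -2.73 -1.43 100; 0.0159 0.0087 0.0031 -1.12 -2.73 -1.43 100; 0.0159 0.0087 0.0031 -1.12 -2.73 -1.43 100; 0.0159 0.0087 0.0031 -1.12 -2.73 -1.43 100; 0.0159 0.0087 0.0031 -1.12 -2.73 -1.43 100; 0 0 0 0 0 0 100")

```text
time_s: 10.0
tool_pos: [562.5, 88.0, 117.1]
orientation: [-0.308, 0.654, 0.625, -0.294]
force: [-0.1, -0.3, -0.7]
width: 87.9
```

Run:
```python
from sa import *
Rt=tilt(np.radians(-1.2),np.radians(40))@np.diag([-1,1,-1]);o=np.array([564.5,95.5,62])
g=o-1.5*Rt[:,1];p,R,s=pose();print(p.round(1),s['q'].round(2),s['qd'].round(2),np.degrees(np.arccos(-R[2,1])))
go(g+[0,0,50],Rt,3); go(g,Rt,4)
```

```text
[562.5  88.  117.1] [-0.59  0.3   0.17  2.42  2.23  0.32 -1.09] [-0.03 -0.03  0.07  0.   -0.11 -0.03  0.08] 39.58546246443533
3 rows: shift m [0.0025 0.0012 0.0007] turn deg [-0.14 -0.36 -0.28]  |v| 3 |w| 0.5
4 rows: shift m [0.0019 0.0105 0.0085] turn deg [-0.1  -0.27 -0.21]  |v| 14 |w| 0.4
```

Emit:
servo_tool(series="0.0025 0.0012 0.0007 -0.14 -0.36 -0.28 100; 0.0025 0.0012 0.0007 -0.14 -0.36 -0.28 100; 0.0025 0.0012 0.0007 -0.14 -0.36 -0.28 100; 0 0 0 0 0 0 100")

```text
time_s: 10.4
tool_pos: [563.4, 96.7, 114.3]
orientation: [-0.302, 0.647, 0.635, -0.295]
force: [-0.9, 0.1, 0.1]
width: 87.9
```

Run:
```python
from sa import *
Rt=tilt(np.radians(-1.2),np.radians(40))@np.diag([-1,1,-1]);o=np.array([564.5,95.5,62])
g=o-1.5*Rt[:,1];p,R,s=pose();print(p.round(1),s['q'].round(2),s['qd'].round(2))
go(g,Rt,5)
im=snapshot('wrist');C=cam('wrist')
print("pred",proj(C,corners(o,Rt)).round().tolist())
for k in blobs(im,(3,110,60),(14,255,255),800): print(cv2.approxPolyDP(k,4,True)[:,0].tolist())
```

```text
[563.4  96.7 114.3] [-0.56  0.31  0.12  2.42  2.28  0.35 -1.13] [-0.   -0.    0.    0.   -0.01 -0.    0.01]
5 rows: shift m [-0.0002  0.0079  0.0066] turn deg [0.03 0.   0.03]  |v| 10 |w| 0.0
pred [[365.0, 129.0], [361.0, 224.0], [269.0, 224.0], [264.0, 129.0]]
[[62, 161], [36, 156], [16, 180], [0, 211], [0, 259], [70, 173]]
[[511, 132], [472, 132], [446, 150], [437, 165], [436, 183], [448, 211], [484, 223], [508, 215], [528, 196], [536, 171], [533, 157]]
[[639, 128], [611, 129], [589, 218], [602, 224], [639, 224]]
[[265, 128], [268, 222], [359, 223], [364, 128]]
[[0, 68], [19, 78], [75, 17], [83, 0], [0, 0]]
```

Emit:
servo_tool(series="0 0.0079 0.0066 0 0 0 100; 0 0.0079 0.0066 0 0 0 100; 0 0.0079 0.0066 0 0 0 100; 0 0.0079 0.0066 0 0 0 100; 0 0.0079 0.0066 0 0 0 100; 0 0 0 0 0 0 100; 0 0 0 0 0 0 60; 0 0 0 0 0 0 60; 0 0 0 0 0 0 60; 0 0 0 0 0 0 60; 0 0 0 0 0 0 60", squeeze=20)

```text
time_s: 11.55
tool_pos: [563.9, 96.9, 63.3]
orientation: [-0.301, 0.647, 0.636, -0.294]
force: [-1.0, -0.2, 4.8]
width: 65.9
```

Run:
```python
from sa import *
Rt=tilt(np.radians(-1.2),np.radians(40))@np.diag([-1,1,-1]);o=np.array([564.5,95.5,62])
p,R,s=pose();print(p.round(1),"depth along n over underside",(p-o)@-Rt[:,1],"along slope",(p-o)@Rt[:,2],s['width'],s['force'],s['q'].round(2))
```

```text
[563.9  96.9  63.3] depth along n over underside 1.3926878511208374 along slope -0.3264916293541596 65.90073255299377 [-0.97855301 -0.15943403  4.75444572] [-0.41  0.45 -0.05  2.43  2.43  0.49 -1.28]
```

Emit:
servo_tool(series="0 -0.006 -0.005 0 0 0 60; 0 -0.0115 -0.0096 0 0 0 60; 0 -0.0123 -0.0103 0 0 0 60; 0 -0.0123 -0.0103 0 0 0 60; 0 -0.0123 -0.0103 0 0 0 60; 0 -0.0123 -0.0103 0 0 0 60; 0 0 0 0 0 0 60")

```text
time_s: 12.25
tool_pos: [563.9, 97.6, 151.9]
orientation: [-0.301, 0.647, 0.636, -0.293]
force: [0.3, -1.2, -0.5]
width: 65.8
```

Run:
```python
from sa import *
p,R,s=pose();print(p.round(1),s['width'],s['force'],s['q'].round(2))
im=snapshot('top');cv2.imwrite('pics/top2.png',im)
w6=cv2.imread('pics/w6.png')
a=cv2.resize(w6[0:133,95:228],(399,399),interpolation=cv2.INTER_CUBIC)
b=cv2.resize(im[206:256,308:358],(400,399),interpolation=cv2.INTER_CUBIC)
cv2.imwrite('pics/c7.png',np.hstack([a,b]))
C=cam('top')
for k in blobs(im,(3,100,70),(16,255,255),100):
    r=cv2.minAreaRect(k)
    if abs(r[0][0]-333)<15: print(r,cv2.minAreaRect(plane(C,k[:,0],22)[:,:2].astype(np.float32)))
```

```text
[563.9  97.6 151.9] 65.75645965488646 [ 0.33505634 -1.24209592 -0.47738912] [-0.65  0.22  0.22  2.41  2.03  0.28 -0.86]
((331.6321105957031, 231.5377655029297), (29.915603637695312, 30.49837303161621), 60.945396423339844) ((461.4732360839844, -82.71392822265625), (71.71307373046875, 73.1247787475586), 27.96855926513672)
```

View pics/c7.png

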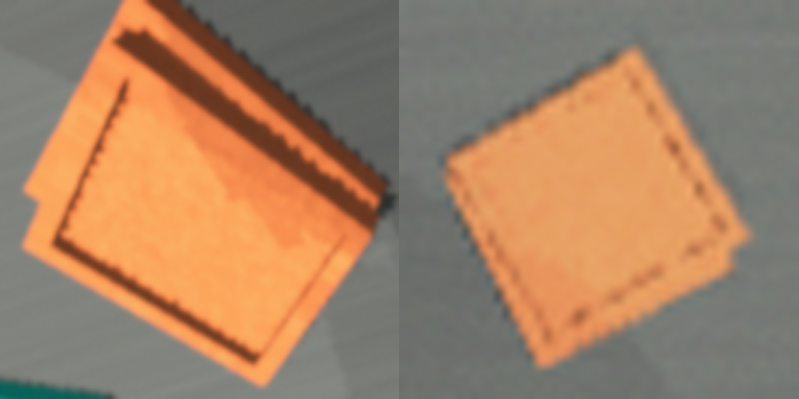

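Run:
```python
from sa import *
d=np.load('w6.npz');C=cam('wrist',(d['p'],d['R'],0))
A=plane(C,[(102.3,81),(183.3,128.3),(220,76.7)],22)[:,:2];print(A.round(1),"sides",np.linalg.norm(A[1]-A[0]),np.linalg.norm(A[2]-A[1]),"ctr",(A[0]+A[2])/2, "edge yaw",np.degrees(np.arctan2(*(A[1]-A[0])[::-1])),np.degrees(np.arctan2(*(A[2]-A[1])[::-1])))
T=plane(cam('top'),[(313.6,226),(337.4,211.6),(351.75,235.4)],22)[:,:2];print(T.round(1),np.linalg.norm(np.diff(T,axis=0),axis=1),"ctr",(T[0]+T[2])/2)
d2=np.load('w2.npz');C2=cam('wrist',(d2['p'],d2['R'],0));
W=plane(C2,[(290,146),(343,149)],22)[:,:2];print("w2",W.round(1))
B=plane(C,[(95+22/3,190/3)],11);print("base corner",B.round(1))
```

```text
[[ 451.4 -129.4]
 [ 509.5  -96.5]
 [ 476.3  -38.6]] sides 66.7589397197908 66.71575214394551 ctr [463.87014148 -83.98306194] edge yaw 29.52093641572281 119.86729676670524
[[ 475.3  -39.6]
 [ 509.   -97.4]
 [ 451.3 -130.8]] [66.99430145 66.63800501] ctr [463.28055953 -85.16557648]
w2 [[415.3 -64.9]
 [472.3 -38.2]]
base corner [[ 442.7 -126.5   11. ]]
```

Run:
```python
from sa import *
go([463.5,-84.6,110],down(np.radians(29.5)),12)
go([463.5,-84.6,110],down(np.radians(119.5)),12)
```

```text
12 rows: shift m [-0.0185  0.002   0.001 ] turn deg [3.03 4.74 1.75]  |v| 19 |w| 5.9
12 rows: shift m [-0.0129 -0.0008  0.0125] turn deg [ 3.28 -2.44 -0.87]  |v| 18 |w| 4.2
```

Emit:
servo_tool(series="-0.0185 0.002 0.001 3.03 4.74 1.75 60; -0.0185 0.002 0.001 3.03 4.74 1.75 60; -0.0185 0.002 0.001 3.03 4.74 1.75 60; -0.0185 0.002 0.001 3.03 4.74 1.75 60; -0.0185 0.002 0.001 3.03 4.74 1.75 60; -0.0185 0.002 0.001 3.03 4.74 1.75 60; -0.0185 0.002 0.001 3.03 4.74 1.75 60; -0.0185 0.002 0.001 3.03 4.74 1.75 60; -0.0185 0.002 0.001 3.03 4.74 1.75 60; -0.0185 0.002 0.001 3.03 4.74 1.75 60; -0.0185 0.002 0.001 3.03 4.74 1.75 60; -0.0185 0.002 0.001 3.03 4.74 1.75 60")

```text
time_s: 13.5
tool_pos: [488.1, -73.6, 115.0]
orientation: [-0.634, 0.702, 0.252, -0.204]
force: [0.6, -1.1, -1.3]
width: 66.1
```

Run:
```python
from sa import *
p,R,s=pose();print(p.round(1),s['width'],s['force'],s['q'].round(2),s['qd'].round(2));print(R.round(3))
go([463.5,-84.6,80],down(np.radians(29.5)),6)
```

```text
[488.1 -73.6 115. ] 66.10925618106994 [ 0.56844651 -1.07713809 -1.26602365] [-0.08  0.28  0.06  2.16  0.09  0.61  0.56] [ 0.4   0.1   0.03 -0.14 -0.63  0.54  0.12]
[[ 0.79   0.094 -0.605]
 [ 0.612 -0.069  0.788]
 [ 0.033 -0.993 -0.112]]
6 rows: shift m [-0.0045  0.0057  0.0012] turn deg [1.05 1.35 0.39]  |v| 7 |w| 1.8
```

Emit:
servo_tool(series="0 0 0 0 0 0 60; 0 0 0 0 0 0 60; 0 0 0 0 0 0 60")

```text
time_s: 13.8
tool_pos: [489.5, -71.9, 115.8]
orientation: [-0.633, 0.702, 0.255, -0.205]
force: [0.2, -0.8, -1.0]
width: 65.9
```

Run:
```python
from sa import *
p,R,s=pose();print(p.round(1),s['width'],s['force'],s['qd'].round(2));print(R.round(3))
go([463.5,-84.6,60],down(np.radians(29.5)),5)
```

```text
[489.5 -71.9 115.8] 65.88361788598168 [ 0.1544334  -0.75785759 -1.0334558 ] [-0.01 -0.01  0.   -0.   -0.01  0.    0.01]
[[ 0.786  0.1   -0.61 ]
 [ 0.617 -0.069  0.784]
 [ 0.036 -0.993 -0.116]]
5 rows: shift m [-0.006   0.0109  0.0016] turn deg [1.3  1.7  0.51]  |v| 13 |w| 2.2
```

Emit:
servo_tool(series="-0.006 0.0109 0.0016 1.3 1.7 0.5 60; -0.006 0.0109 0.0016 1.3 1.7 0.5 60; -0.006 0.0109 0.0016 1.3 1.7 0.5 60; -0.006 0.0109 0.0016 1.3 1.7 0.5 60; -0.006 0.0109 0.0016 1.3 1.7 0.5 60; 0 0 0 0 0 0 60; 0 0 0 0 0 0 60")

```text
time_s: 14.5
tool_pos: [463.4, -85.7, 60.2]
orientation: [0.684, -0.684, -0.179, 0.179]
force: [0.8, 0.0, -0.4]
width: 65.9
```

Run:
```python
from sa import *
p,R,s=pose();print(p.round(1),s['width'],s['force'],s['qd'].round(2));print(R.round(3))
go([463.5,-84.6,29],down(np.radians(29.5)),4)
P=pose();w=snapshot('wrist');sd=snapshot('side')
cv2.imwrite('pics/m8.png',np.hstack([cv2.resize(w[90:290,200:440],(480,400)),cv2.resize(sd[190:260,285:355],(320,400))[:,:310]]))
```

```text
[463.4 -85.7  60.2] 65.85310120041966 [ 0.81734541  0.0300616  -0.35849488] [-0.01 -0.02 -0.   -0.01  0.    0.   -0.  ]
[[ 0.872 -0.    -0.49 ]
 [ 0.49   0.001  0.872]
 [ 0.001 -1.     0.001]]
4 rows: shift m [0.0002 0.0078 0.0002] turn deg [-0.01 -0.04  0.01]  |v| 8 |w| 0.0
```

View pics/m8.png

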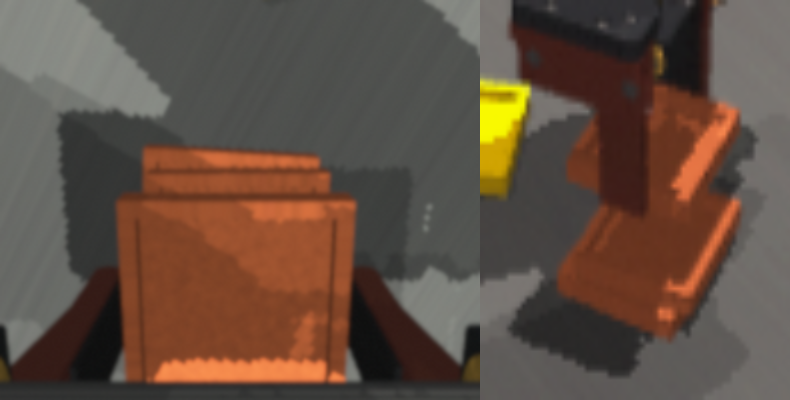

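The held saucer is level above the pile, and its centreline (236) matches second_saucer's (237) in the crop. I'll lower it.

Emit:
servo_tool(series="0 0.012 0 0 0 0 60; 0 0.012 0 0 0 0 60; 0 0.006 0 0 0 0 60; 0 0.003 0 0 0 0 60; 0 0.001 0 0 0 0 60; 0 0 0 0 0 0 60")

```text
time_s: 15.2
tool_pos: [463.6, -85.5, 26.5]
orientation: [0.684, -0.684, -0.179, 0.179]
force: [-0.5, -0.3, -1.5]
width: 66.1
```

Emit:
servo_tool(series="0 0.001 0 0 0 0 60; 0 0.0005 0 0 0 0 60; 0 0 0 0 0 0 60")

```text
time_s: 15.5
tool_pos: [463.7, -85.4, 25.2]
orientation: [0.684, -0.684, -0.18, 0.179]
force: [-0.1, -0.1, -0.2]
width: 65.9
```

Emit:
servo_tool(series="0 0.0005 0 0 0 0 60; 0 0.0005 0 0 0 0 60; 0 0 0 0 0 0 60")

```text
time_s: 15.8
tool_pos: [463.6, -85.4, 24.1]
orientation: [0.684, -0.684, -0.179, 0.179]
force: [-0.6, -0.3, -1.6]
width: 65.8
```

Emit:
servo_tool(series="0 0.0005 0 0 0 0 60; 0 0.0003 0 0 0 0 60; 0 0 0 0 0 0 60")

```text
time_s: 16.1
tool_pos: [463.7, -85.4, 23.4]
orientation: [0.684, -0.684, -0.18, 0.179]
force: [-0.6, -0.4, 1.1]
width: 65.9
```

Emit:
servo_tool(series="0 0.0003 0 0 0 0 60; 0 0 0 0 0 0 100; 0 0 0 0 0 0 100; 0 0 0 0 0 0 100; 0 -0.02 0 0 0 0 100; 0 -0.04 0 0 0 0 100; 0 -0.05 0 0 0 0 100; 0 -0.05 0 0 0 0 100; 0 0 0 0 0 0 100; 0 0 0 0 0 0 100")

```text
time_s: 17.1
tool_pos: [464.1, -85.6, 184.1]
orientation: [0.684, -0.684, -0.181, 0.178]
force: [-0.7, -0.2, 0.1]
width: 87.9
```

```bash
cat >> sa.py <<'E'
RT=tilt(np.radians(-1.2),np.radians(40))@np.diag([-1,1,-1]);OA=np.array([569.5,335.5,62]);GA=OA-1.5*RT[:,1]
E
python3 - <<'E'
from sa import *
p,R,s=pose();print(p.round(1),s['width'],s['force'],s['q'].round(2))
cv2.imwrite('pics/w9.png',snapshot('wrist'))
mid=([530,200,185],down(np.radians(65)))
go(*mid,7); go(GA+[0,0,80],RT,8,mid)
E
```

```text
[464.1 -85.6 184.1] 87.94481043847414 [-0.65975494 -0.20633157  0.07783941] [-0.01  0.19  0.07  2.07 -0.02  0.88  0.58]
7 rows: shift m [ 0.036  -0.0003  0.0227] turn deg [-0.   -5.09  0.01]  |v| 43 |w| 5.1
8 rows: shift m [0.0175 0.0056 0.0013] turn deg [-4.93 -2.85 -1.04]  |v| 18 |w| 5.8
```

Emit:
servo_tool(series="0.036 0 0.0227 0 -5.1 0 100; 0.036 0 0.0227 0 -5.1 0 100; 0.036 0 0.0227 0 -5.1 0 100; 0.036 0 0.0227 0 -5.1 0 100; 0.036 0 0.0227 0 -5.1 0 100; 0.036 0 0.0227 0 -5.1 0 100; 0.036 0 0.0227 0 -5.1 0 100")

```text
time_s: 17.85
tool_pos: [529.0, 201.1, 180.8]
orientation: [0.596, -0.595, -0.38, 0.382]
force: [0.0, 0.6, -0.1]
width: 87.9
```

Emit:
servo_tool(series="0.0175 0.0056 0.0013 -4.93 -2.85 -1.04 100; 0.0175 0.0056 0.0013 -4.93 -2.85 -1.04 100; 0.0175 0.0056 0.0013 -4.93 -2.85 -1.04 100; 0.0175 0.0056 0.0013 -4.93 -2.85 -1.04 100; 0.0175 0.0056 0.0013 -4.93 -2.85 -1.04 100; 0.0175 0.0056 0.0013 -4.93 -2.85 -1.04 100; 0.0175 0.0056 0.0013 -4.93 -2.85 -1.04 100; 0.0175 0.0056 0.0013 -4.93 -2.85 -1.04 100; 0 0 0 0 0 0 100; 0 0 0 0 0 0 100; 0 0 0 0 0 0 100")

```text
time_s: 18.95
tool_pos: [569.4, 332.3, 142.1]
orientation: [-0.306, 0.649, 0.631, -0.296]
force: [0.3, 0.5, -0.6]
width: 87.7
```

Run:
```python
from sa import *
p,R,s=pose();print(p.round(1),s['q'].round(2),s['qd'].round(2),s['time_s'])
go(GA+[0,0,50],RT,4)
P=pose();im=snapshot('wrist');C=cam('wrist',P)
print("pred",proj(C,corners(OA,RT)).round(1).tolist())
for k in blobs(im,(3,110,60),(14,255,255),800): print(cv2.approxPolyDP(k,4,True)[:,0].tolist())
```

```text
[569.4 332.3 142.1] [-1.02  0.41  0.16  2.13  1.28  0.49 -0.48] [ 0.01 -0.01  0.   -0.01  0.02 -0.   -0.02] 18.95
4 rows: shift m [0.0008 0.0054 0.0048] turn deg [-0.09 -0.1  -0.05]  |v| 7 |w| 0.1
pred [[366.8, 101.6], [363.6, 191.8], [278.0, 192.3], [274.1, 102.3]]
[[124, 118], [116, 152], [132, 179], [160, 190], [196, 182], [207, 149], [191, 116], [172, 106], [146, 104]]
[[276, 103], [277, 191], [361, 193], [365, 102]]
```

Emit:
servo_tool(series="0.0005 0.01 0.00855 0 -0.1 0 100; 0.0005 0.01 0.00855 -0.1 -0.1 0 100; 0.0005 0.01 0.00855 -0.1 -0.1 -0.1 100; 0.0005 0.01 0.00855 -0.1 -0.1 -0.1 100; 0.0005 0.01 0.00855 0 0 0 100; 0.0005 0.01 0.00855 0 0 0 100; 0 0 0 0 0 0 100; 0 0 0 0 0 0 60; 0 0 0 0 0 0 60; 0 0 0 0 0 0 60; 0 0 0 0 0 0 60; 0 0 0 0 0 0 60", squeeze=20)

```text
time_s: 20.2
tool_pos: [568.6, 337.0, 64.3]
orientation: [-0.301, 0.647, 0.635, -0.295]
force: [-1.7, -2.1, 5.9]
width: 65.4
```

Run:
```python
from sa import *
p,R,s=pose();print(p.round(1),"depth",(p-OA)@-RT[:,1],"slope",(p-OA)@RT[:,2],s['width'],s['force'],R.round(3).tolist())
```

```text
[568.6 337.   64.3] depth 2.4017865644336345 slope -0.7762730990475076 65.36932385845037 [-1.70402384 -2.11568756  5.86754076] [[0.018, 0.644, -0.765], [1.0, -0.011, 0.014], [0.001, -0.765, -0.644]]
```

Emit:
servo_tool(series="0 -0.006 -0.005 0 0 0 60; 0 -0.0115 -0.0096 0 0 0 60; 0 -0.0153 -0.0129 0 0 0 60; 0 -0.0153 -0.0129 0 0 0 60; 0 -0.0153 -0.0129 0 0 0 60; 0 -0.0153 -0.0129 0 0 0 60; 0 0 0 0 0 0 60")

```text
time_s: 20.9
tool_pos: [568.7, 338.5, 168.8]
orientation: [-0.302, 0.646, 0.637, -0.294]
force: [0.1, 1.1, -1.1]
width: 65.5
```

Run:
```python
from sa import *
p,R,s=pose();print(p.round(1),s['width'],s['q'].round(2))
mid=([530,180,170],down(np.radians(60)))
go(*mid,9); go([463.6,-85.4,90],down(np.radians(29.5)),8,mid)
```

```text
[568.7 338.5 168.8] 65.52011653289745 [-1.04  0.36  0.17  2.12  1.21  0.51 -0.39]
9 rows: shift m [-0.0183 -0.0007 -0.0003] turn deg [4.36 3.08 1.16]  |v| 18 |w| 5.5
8 rows: shift m [-0.0302  0.01   -0.0169] turn deg [0.   3.81 0.  ]  |v| 36 |w| 3.8
```

Emit:
servo_tool(series="-0.0183 -0.0007 0 4.36 3.08 1.16 60; -0.0183 -0.0007 0 4.36 3.08 1.16 60; -0.0183 -0.0007 0 4.36 3.08 1.16 60; -0.0183 -0.0007 0 4.36 3.08 1.16 60; -0.0183 -0.0007 0 4.36 3.08 1.16 60; -0.0183 -0.0007 0 4.36 3.08 1.16 60; -0.0183 -0.0007 0 4.36 3.08 1.16 60; -0.0183 -0.0007 0 4.36 3.08 1.16 60; -0.0183 -0.0007 0 4.36 3.08 1.16 60")

```text
time_s: 21.8
tool_pos: [526.0, 178.4, 166.4]
orientation: [-0.613, 0.613, 0.35, -0.356]
force: [0.5, -0.6, -0.3]
width: 65.8
```

Emit:
servo_tool(series="-0.0302 0.01 -0.0169 0 3.8 0 60; -0.0302 0.01 -0.0169 0 3.8 0 60; -0.0302 0.01 -0.0169 0 3.8 0 60; -0.0302 0.01 -0.0169 0 3.8 0 60; -0.0302 0.01 -0.0169 0 3.8 0 60; -0.0302 0.01 -0.0169 0 3.8 0 60; -0.0302 0.01 -0.0169 0 3.8 0 60; -0.0302 0.01 -0.0169 0 3.8 0 60; 0 0 0 0 0 0 60; 0 0 0 0 0 0 60; 0 0 0 0 0 0 60")

```text
time_s: 22.9
tool_pos: [460.3, -85.5, 88.6]
orientation: [-0.682, 0.685, 0.18, -0.183]
force: [1.0, 0.8, -0.8]
width: 65.8
```

Run:
```python
from sa import *
p,R,s=pose();print(p.round(1),s['width'],s['force'],s['qd'].round(2),R.round(3).tolist())
go([463.6,-85.4,60],down(np.radians(29.5)),4)
```

```text
[460.3 -85.5  88.6] 65.75498743755124 [ 1.03653182  0.82316829 -0.82953687] [-0.01 -0.01 -0.01 -0.01 -0.    0.    0.  ] [[0.869, -0.003, -0.495], [0.495, -0.005, 0.869], [-0.005, -1.0, -0.003]]
4 rows: shift m [ 0.0008  0.0072 -0.0004] turn deg [ 0.04  0.05 -0.07]  |v| 7 |w| 0.1
```

Emit:
servo_tool(series="0.0008 0.0072 -0.0004 0.04 0.05 -0.07 60; 0.0008 0.0072 -0.0004 0.04 0.05 -0.07 60; 0.0008 0.0072 -0.0004 0.04 0.05 -0.07 60; 0.0008 0.0072 -0.0004 0.04 0.05 -0.07 60; 0 0.012 0 0 0 0 60; 0 0.006 0 0 0 0 60; 0 0.003 0 0 0 0 60; 0 0 0 0 0 0 60; 0 0 0 0 0 0 60")

```text
time_s: 23.8
tool_pos: [463.4, -86.4, 39.2]
orientation: [0.684, -0.684, -0.179, 0.179]
force: [0.3, 0.6, -0.4]
width: 65.7
```

Emit:
servo_tool(series="0 0.0008 0 0 0 0 60; 0 0.0005 0 0 0 0 60; 0 0 0 0 0 0 60")

```text
time_s: 24.1
tool_pos: [463.4, -86.4, 37.9]
orientation: [0.684, -0.684, -0.18, 0.179]
force: [-0.3, 0.3, -1.9]
width: 65.5
```

Emit:
servo_tool(series="0 0.0008 0 0 0 0 60; 0 0.0005 0 0 0 0 60; 0 0 0 0 0 0 60")

```text
time_s: 24.4
tool_pos: [463.4, -86.4, 36.5]
orientation: [0.684, -0.684, -0.18, 0.179]
force: [-0.4, -0.8, 1.3]
width: 65.8
```

Emit:
servo_tool(series="0 0.0005 0 0 0 0 60; 0 0.0005 0 0 0 0 60; 0 0 0 0 0 0 60")

```text
time_s: 24.7
tool_pos: [463.5, -86.4, 36.3]
orientation: [0.684, -0.684, -0.18, 0.179]
force: [-2.7, -0.5, 12.4]
width: 65.8
```

Emit:
servo_tool(series="0 0.0004 0 0 0 0 60; 0 0.0003 0 0 0 0 60; 0 0 0 0 0 0 60")

```text
time_s: 25.0
tool_pos: [463.4, -86.5, 36.0]
orientation: [0.684, -0.684, -0.179, 0.179]
force: [-5.0, 0.5, 19.9]
width: 65.5
```

Emit:
servo_tool(series="0 -0.001 0 0 0 0 60; 0 -0.0002 0 0 0 0 60; 0 0 0 0 0 0 100; 0 0 0 0 0 0 100; 0 0 0 0 0 0 100; -0.0025 0 0.001 0 0 0 100; 0 0.008 0 0 0 0 100; 0 0.008 0 0 0 0 100; 0 0.008 0 0 0 0 100; 0 0.006 0 0 0 0 100; 0 0.0025 0 0 0 0 100; 0 0 0 0 0 0 100")

```text
time_s: 26.2
tool_pos: [460.3, -86.7, 2.9]
orientation: [0.684, -0.684, -0.179, 0.18]
force: [0.5, -0.0, 0.4]
width: 87.8
```

Emit:
servo_tool(series="0 -0.001 0 0 0 0 60; 0 0 0 0 0 0 60; 0 0 0 0 0 0 60; 0 0 0 0 0 0 60; 0 0 0 0 0 0 60; 0 0 0 0 0 0 60; 0 0 0 0 0 0 60; 0 0 0 0 0 0 60", squeeze=20)

```text
time_s: 27.0
tool_pos: [460.8, -86.9, 4.8]
orientation: [0.684, -0.684, -0.18, 0.179]
force: [0.0, -0.2, 6.0]
width: 66.3
```

Emit:
servo_tool(series="0 0 0 0 0 0 90; 0 0 0 0 0 0 90; 0 -0.014 0 0 0 0 90; 0 0 0 0 0 0 60; 0 0 0 0 0 0 60; 0 0 0 0 0 0 60; 0 0 0 0 0 0 60; 0 0 0 0 0 0 60; 0 0 0 0 0 0 60")

```text
time_s: 27.9
tool_pos: [460.8, -86.6, 18.4]
orientation: [0.684, -0.684, -0.18, 0.179]
force: [1.0, 0.6, 3.3]
width: 66.1
```

Emit:
servo_tool(series="0 0 0 0 0 0 100; 0 0 0 0 0 0 100; 0 0 0 0 0 0 100; 0 -0.025 0 0 0 0 100; 0 -0.025 0 0 0 0 100; 0 0 0 0 8.2 0 100; 0 0 0 0 8.2 0 100; 0 0 0 0 8.2 0 100; 0 0 0 0 8.2 0 100; 0 0 0 0 8.2 0 100; 0 0 0 0 8.2 0 100; 0 0 0 0 8.2 0 100")

```text
time_s: 29.1
tool_pos: [460.4, -86.7, 68.4]
orientation: [0.686, -0.686, 0.173, -0.173]
force: [0.6, 0.5, -0.4]
width: 87.9
```

Emit:
servo_tool(series="0 0 0 0 8.2 0 100; 0 0 0 0 8.2 0 100; 0 0 0 0 8.2 0 100; 0 0 0 0 8.2 0 100; 0 0 0 0 0 0 100; 0 0 0 0 0 0 100; 0 0 0 0 0 0 100")

```text
time_s: 29.8
tool_pos: [460.6, -86.7, 68.4]
orientation: [0.61, -0.61, 0.357, -0.357]
force: [0.1, -1.0, 0.3]
width: 88.0
```

Run:
```python
from sa import *
P=pose();p,R,s=P;print(p.round(1),R.round(3).tolist(),s['q'].round(2),s['time_s'])
b=np.array([462.,-84.3]);go([*b,70],down(np.radians(-60.5)),1)
w=snapshot('wrist');t=snapshot('top');cv2.imwrite('pics/w11.png',w);C=cam('wrist',P)
for k in blobs(w,(3,110,60),(14,255,255),800): 
    a=cv2.approxPolyDP(k,4,True)[:,0];print(a.tolist(),plane(C,a,44)[:,:2].round(1).tolist() if len(a)<9 else '')
cv2.imwrite('pics/m11.png',cv2.resize(w[70:290,200:440],(600,550)))
```

```text
[460.6 -86.7  68.4] [[0.49, -0.0, 0.872], [-0.872, 0.0, 0.49], [-0.0, -1.0, 0.0]] [-0.38  0.41  0.53  2.19 -0.36  0.62 -0.65] 29.8
1 rows: shift m [-0.0014 -0.0016  0.0024] turn deg [-0.   -0.14 -0.02]  |v| 3 |w| 0.1
[[272, 168], [273, 268], [363, 269], [368, 180], [362, 173]] [[481.3, -39.6], [416.4, -73.5], [447.7, -131.0], [505.6, -99.2], [507.6, -93.3]]
[[0, 167], [0, 181], [21, 186], [24, 199], [0, 198], [29, 204], [46, 195], [47, 183], [40, 177]] 
[[639, 45], [578, 61], [549, 60], [515, 68], [499, 81], [497, 100], [508, 109], [544, 108], [574, 97], [639, 92]]
```

View pics/m11.png

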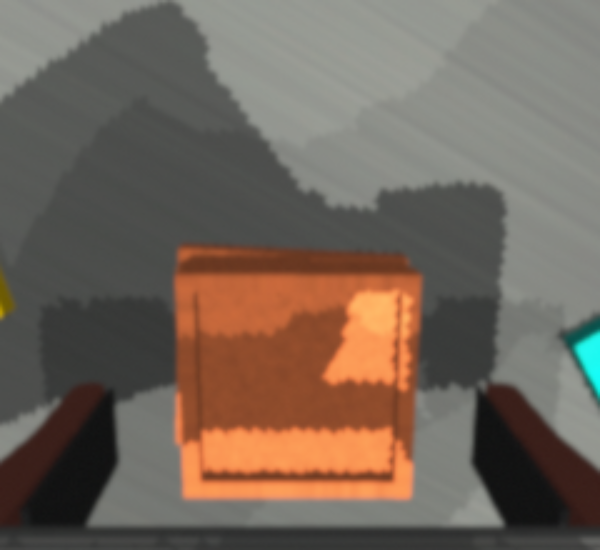

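All four saucers are piled. A lower rim still looks slightly turned (crop (180,248)–(408,258)), and the base sticks out on the left. I'll squeeze across the other direction, then repeat the first more firmly.

Emit:
servo_tool(series="-0.001 0.02 0.001 0 0 0 100; 0 0.02 0 0 0 0 100; 0 0.015 0 0 0 0 100; 0 0.0085 0 0 0 0 100; 0 0 0 0 0 0 100; 0 0 0 0 0 0 60; 0 0 0 0 0 0 60; 0 0 0 0 0 0 60; 0 0 0 0 0 0 60; 0 0 0 0 0 0 60; 0 0 0 0 0 0 60; 0 0 0 0 0 0 60", squeeze=30)

```text
time_s: 31.1
tool_pos: [460.7, -84.5, 5.5]
orientation: [0.61, -0.61, 0.358, -0.357]
force: [-3.0, 2.6, 5.7]
width: 65.6
```

Emit:
servo_tool(series="0 0 0 0 0 0 90; 0 0 0 0 0 0 90; 0 -0.014 0 0 0 0 90; 0 0 0 0 0 0 60; 0 0 0 0 0 0 60; 0 0 0 0 0 0 60; 0 0 0 0 0 0 60; 0 0 0 0 0 0 60; 0 0 0 0 0 0 60")

```text
time_s: 32.0
tool_pos: [461.3, -85.2, 19.0]
orientation: [0.61, -0.61, 0.358, -0.358]
force: [-0.8, 0.0, 8.0]
width: 65.9
```

Emit:
servo_tool(series="0 0 0 0 0 0 100; 0 0 0 0 0 0 100; 0 0 0 0 0 0 100; 0 -0.025 0 0 0 0 100; 0 -0.025 0 0 0 0 100; 0 0 0 0 -8.2 0 100; 0 0 0 0 -8.2 0 100; 0 0 0 0 -8.2 0 100; 0 0 0 0 -8.2 0 100; 0 0 0 0 -8.2 0 100; 0 0 0 0 -8.2 0 100; 0 0 0 0 -8.2 0 100")

```text
time_s: 33.2
tool_pos: [460.9, -85.4, 68.8]
orientation: [0.707, -0.707, 0.019, -0.019]
force: [0.7, 0.4, -0.2]
width: 87.4
```

Emit:
servo_tool(series="0 0 0 0 -8.2 0 100; 0 0 0 0 -8.2 0 100; 0 0 0 0 -8.2 0 100; 0 0 0 0 -8.2 0 100; 0 0 0 0 0 0 100; 0 0 0 0 0 0 100; 0 0 0 0 0 0 100")

```text
time_s: 33.9
tool_pos: [460.9, -85.4, 68.9]
orientation: [0.684, -0.684, -0.178, 0.179]
force: [-0.1, 1.0, -0.6]
width: 87.9
```

Run:
```python
from sa import *
P=pose();p,R,s=P;print(p.round(1),R.round(3).tolist(),s['time_s'])
w=snapshot('wrist');C=cam('wrist',P);cv2.imwrite('pics/w12.png',w)
for k in blobs(w,(3,110,60),(14,255,255),800): 
    a=cv2.approxPolyDP(k,2,True)[:,0]
    if 250<a[:,0].mean()<380:print(a.tolist())
# predict outline of a flush pile at tool centre
for c in ([462.5,-86],):
  for z in (44,33,22,11,0): print(z,proj(C,[[*(np.array(c)+33*(a*R[:2,0]+b*R[:2,2])),z] for a,b in((-1,1),(1,1),(1,-1),(-1,-1))]).round(1).tolist())
```

```text
[460.9 -85.4  68.9] [[0.873, -0.0, -0.488], [0.488, 0.0, 0.873], [-0.0, -1.0, 0.0]] 33.9
[[278, 167], [267, 181], [271, 267], [361, 268], [366, 180], [360, 171]]
44 [[269.6, 182.5], [367.8, 182.5], [363.7, 270.9], [273.5, 270.9]]
33 [[272.1, 179.3], [365.2, 179.3], [361.5, 263.7], [275.7, 263.7]]
22 [[274.4, 176.5], [362.8, 176.5], [359.5, 257.1], [277.6, 257.1]]
11 [[276.5, 173.9], [360.6, 173.9], [357.6, 251.1], [279.4, 251.1]]
0 [[278.3, 171.5], [358.7, 171.5], [355.9, 245.7], [281.0, 245.7]]
```

Emit:
servo_tool(series="0 0.025 0 0 0 0 100; 0 0.025 0 0 0 0 100; 0 0.013 0 0 0 0 100; 0 0.0045 0 0 0 0 100; 0 0 0 0 0 0 100; 0 0 0 0 0 0 60; 0 0 0 0 0 0 60; 0 0 0 0 0 0 60; 0 0 0 0 0 0 60; 0 0 0 0 0 0 60; 0 0 0 0 0 0 60; 0 0 0 0 0 0 60", squeeze=35)

```text
time_s: 35.15
tool_pos: [461.3, -85.5, 1.9]
orientation: [0.684, -0.684, -0.18, 0.179]
force: [-0.7, 1.2, 6.3]
width: 65.8
```

Emit:
servo_tool(series="0 0 0 0 0 0 60; 0 0 0 0 0 0 60; 0 0 0 0 0 0 60")

```text
time_s: 35.45
tool_pos: [461.3, -85.4, 1.9]
orientation: [0.684, -0.684, -0.18, 0.179]
force: [-1.1, -0.9, 6.1]
width: 65.9
```

Run:
```python
from sa import *
P=pose();p,R,s=P;print(p.round(1),s['width'],s['force'])
w=snapshot('wrist');sd=snapshot('side')
print(proj(cam('side'),[[462,-85,22]]))
a=cv2.resize(w[150:290,250:390],(400,400),interpolation=cv2.INTER_CUBIC);b=cv2.resize(sd[200:260,290:350],(400,400),interpolation=cv2.INTER_CUBIC)
cv2.imwrite('pics/m13.png',np.hstack([cv2.resize(cv2.imread('pics/w12.png')[155:215,255:380],(800,384),interpolation=cv2.INTER_CUBIC)]))
cv2.imwrite('pics/m13b.png',np.hstack([a,b]))
for k in blobs(w,(3,110,60),(14,255,255),800): 
    a=cv2.approxPolyDP(k,2,True)[:,0]
    if 250<a[:,0].mean()<380:print(a.tolist())
```

```text
[461.3 -85.4   1.9] 65.89082576830384 [-1.09095174 -0.86629754  6.07419495]
[[322.13262861 229.17992837]]
[[251, 311], [252, 334], [383, 333], [384, 311]]
[[243, 208], [243, 238], [248, 280], [387, 280], [392, 238], [392, 209], [374, 187], [263, 184]]
```

Emit:
servo_tool(series="0 0 0 0 0 0 100; 0 0 0 0 0 0 100; 0 0 0 0 0 0 100; 0 -0.03 0 0 0 0 100; 0 -0.035 0 0 0 0 100; 0 0 0 0 8.2 0 100; 0 0 0 0 8.2 0 100; 0 0 0 0 8.2 0 100; 0 0 0 0 8.2 0 100; 0 0 0 0 8.2 0 100; 0 0 0 0 8.2 0 100; 0 0 0 0 8.2 0 100")

```text
time_s: 36.75
tool_pos: [460.9, -85.3, 66.4]
orientation: [0.686, -0.686, 0.173, -0.173]
force: [-0.5, 0.3, 0.2]
width: 88.0
```

Emit:
servo_tool(series="0 0 0 0 8.2 0 100; 0 0 0 0 8.2 0 100; 0 0 0 0 8.2 0 100; 0 0 0 0 8.2 0 100; 0 0.03 0 0 0 0 100; 0 0.025 0 0 0 0 100; 0 0.01 0 0 0 0 100; 0 0 0 0 0 0 100; 0 0 0 0 0 0 60; 0 0 0 0 0 0 60; 0 0 0 0 0 0 60; 0 0 0 0 0 0 60")

```text
time_s: 37.95
tool_pos: [461.1, -85.2, 1.7]
orientation: [0.61, -0.61, 0.358, -0.358]
force: [-0.8, 0.4, 2.4]
width: 65.8
```

Emit:
servo_tool(series="0 0 0 0 0 0 60; 0 0 0 0 0 0 60; 0 0 0 0 0 0 60; 0 0 0 0 0 0 60")

```text
time_s: 38.35
tool_pos: [461.0, -85.2, 1.7]
orientation: [0.61, -0.61, 0.358, -0.358]
force: [-1.1, 1.8, 5.2]
width: 66.0
```

Emit:
servo_tool(series="0 0 0 0 0 0 100; 0 0 0 0 0 0 100; 0 0 0 0 0 0 100; 0 -0.03 0 0 0 0 100; 0 -0.035 0 0 0 0 100; 0 0 0 0 0 0 100; 0 0 0 0 0 0 100; 0 0 0 0 0 0 100")

```text
time_s: 39.15
tool_pos: [460.4, -85.1, 65.7]
orientation: [-0.61, 0.61, -0.358, 0.357]
force: [-0.0, 0.7, -0.6]
width: 87.9
```

```bash
cat > chk.py <<'E'
from sa import *
P=pose();p,R,s=P;print(p.round(1),s['time_s'],s['q'].round(2))
w=snapshot('wrist');C=cam('wrist',P);cv2.imwrite('pics/wchk.png',w)
k=[k for k in blobs(w,(3,110,40),(14,255,255),800) if 280<k[:,0,0].mean()<350][0]
print(cv2.approxPolyDP(k,1.5,True)[:,0].tolist())
m=np.zeros(w.shape[:2],np.uint8);cv2.drawContours(m,[k],-1,255,-1)
cols=np.arange(284,357);r=np.array([np.argmax(m[:,c]>0) for c in cols])
f=np.polyfit(cols,r,1);print("back lower edge slope deg",np.degrees(np.arctan(f[0])),"row at 318",np.polyval(f,318),r[::6])
print("pred z0,z11,z44 back row",[proj(C,[[*(p[:2]+33*R[:2,2]),z]]).round(1)[0].tolist() for z in(0,11,44)])
E
python3 chk.py
```

```text
[460.4 -85.1  65.7] 39.15 [-0.39  0.42  0.54  2.2  -0.38  0.61 -0.64]
[[278, 169], [268, 180], [272, 269], [362, 270], [364, 268], [367, 179], [358, 170]]
back lower edge slope deg 1.0976282326291287 row at 318 169.59181784524245 [169 169 169 169 169 170 170 170 170 170 170 170 170]
pred z0,z11,z44 back row [[318.4, 170.0], [318.5, 172.3], [318.7, 180.9]]
```

Run:
```python
import cv2,numpy as np
w=cv2.imread('pics/wchk.png');cv2.imwrite('pics/m14.png',cv2.resize(w[160:275,255:380],(650,598),interpolation=cv2.INTER_CUBIC))
g=w[:,:,2].astype(float)-w[:,:,0]
# subpixel edges: gray->terracotta at back lower edge; strongest gradients in columns
for c in range(284,357,9):
    col=g[160:190,c-2:c+3].mean(1);d=np.diff(col);i=np.argmax(d[:14]);ww=d[max(i-2,0):i+3].clip(0);print(c,round(160.5+(ww*np.arange(max(i-2,0),i+3)).sum()/ww.sum(),2),w[164:186,c].sum(1).tolist())
```

```text
284 168.55 [226, 223, 225, 226, 221, 218, 226, 236, 222, 199, 195, 198, 207, 205, 209, 250, 307, 341, 349, 354, 353, 352]
293 168.55 [234, 231, 230, 229, 220, 215, 216, 218, 207, 198, 192, 200, 205, 208, 213, 248, 306, 342, 350, 353, 352, 351]
302 168.77 [227, 228, 231, 227, 220, 212, 208, 213, 211, 203, 195, 193, 189, 189, 205, 250, 309, 344, 355, 357, 357, 357]
311 168.83 [233, 232, 231, 229, 224, 214, 199, 194, 192, 191, 189, 192, 193, 195, 209, 252, 316, 353, 366, 366, 367, 365]
320 168.93 [234, 231, 231, 230, 229, 222, 205, 198, 197, 197, 196, 195, 191, 195, 206, 247, 303, 337, 349, 351, 350, 351]
329 169.23 [238, 236, 237, 235, 230, 220, 206, 198, 195, 196, 194, 191, 193, 194, 214, 263, 315, 344, 352, 353, 353, 352]
338 169.34 [236, 235, 234, 234, 231, 220, 204, 196, 195, 193, 194, 193, 194, 196, 217, 268, 320, 349, 357, 358, 358, 357]
347 169.48 [235, 235, 235, 240, 238, 226, 212, 196, 191, 191, 192, 193, 189, 193, 215, 272, 329, 360, 369, 368, 370, 378]
356 169.73 [234, 237, 238, 236, 232, 227, 214, 201, 199, 208, 206, 198, 197, 200, 216, 258, 304, 334, 339, 344, 344, 352]
```

View pics/m14.png

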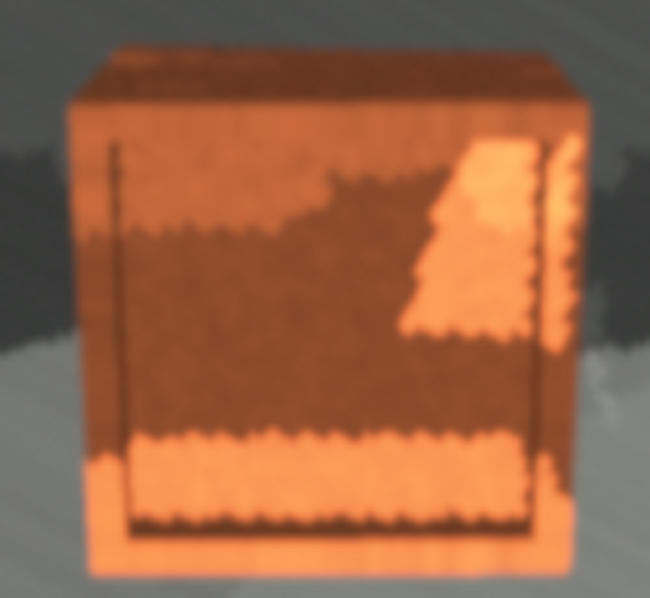

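The pile is square, and only the base still looks about 1° turned (crop (120,47)–(545,55)). I'll do one more firm squeeze each way.

Emit:
servo_tool(series="0 0.03 0 0 0 0 100; 0 0.025 0 0 0 0 100; 0 0.0095 0 0 0 0 100; 0 0 0 0 0 0 100; 0 0 0 0 0 0 60; 0 0 0 0 0 0 60; 0 0 0 0 0 0 60; 0 0 0 0 0 0 60; 0 0 0 0 0 0 85; 0 0 0 0 0 0 60; 0 0 0 0 0 0 60; 0 0 0 0 0 0 60", squeeze=45)

```text
time_s: 40.4
tool_pos: [461.1, -85.3, 2.0]
orientation: [0.61, -0.61, 0.358, -0.358]
force: [0.5, -0.1, 0.7]
width: 65.8
```

Emit:
servo_tool(series="0 0 0 0 0 0 60; 0 0 0 0 0 0 100; 0 0 0 0 0 0 100; 0 0 0 0 0 0 100; 0 -0.03 0 0 0 0 100; 0 -0.035 0 0 0 0 100; 0 0 0 0 -8.2 0 100; 0 0 0 0 -8.2 0 100; 0 0 0 0 -8.2 0 100; 0 0 0 0 -8.2 0 100; 0 0 0 0 -8.2 0 100; 0 0 0 0 -8.2 0 100")

```text
time_s: 41.6
tool_pos: [460.9, -85.4, 67.0]
orientation: [0.704, -0.704, 0.069, -0.069]
force: [0.2, 0.4, 0.6]
width: 87.8
```

Emit:
servo_tool(series="0 0 0 0 -8.2 0 100; 0 0 0 0 -8.2 0 100; 0 0 0 0 -8.2 0 100; 0 0 0 0 -8.2 0 100; 0 0 0 0 -8.2 0 100; 0 0.03 0 0 0 0 100; 0 0.025 0 0 0 0 100; 0 0.01 0 0 0 0 100; 0 0 0 0 0 0 100; 0 0 0 0 0 0 60; 0 0 0 0 0 0 60; 0 0 0 0 0 0 60")

```text
time_s: 42.8
tool_pos: [461.3, -85.4, 2.4]
orientation: [-0.684, 0.684, 0.18, -0.179]
force: [0.6, 0.4, -0.3]
width: 67.5
```

Emit:
servo_tool(series="0 0 0 0 0 0 60; 0 0 0 0 0 0 85; 0 0 0 0 0 0 60; 0 0 0 0 0 0 60; 0 0 0 0 0 0 60; 0 0 0 0 0 0 60; 0 0 0 0 0 0 60")

```text
time_s: 43.5
tool_pos: [461.1, -85.3, 2.0]
orientation: [0.684, -0.684, -0.18, 0.179]
force: [-0.1, 0.9, 2.2]
width: 66.1
```

Emit:
servo_tool(series="0 0 0 0 0 0 100; 0 0 0 0 0 0 100; 0 0 0 0 0 0 100; 0 -0.03 0 0 0 0 100; 0 -0.035 0 0 0 0 100; 0 0 0 0 0 0 100; 0 0 0 0 0 0 100; 0 0 0 0 0 0 100")

```text
time_s: 44.3
tool_pos: [460.3, -85.2, 66.2]
orientation: [0.684, -0.684, -0.179, 0.18]
force: [-0.4, 0.5, -0.0]
width: 88.1
```

```bash
cat >> chk.py <<'E'
g=w[:,:,2].astype(float)-w[:,:,0];E=[]
for c in range(286,354,4):
    d=np.diff(g[160:176,c-2:c+3].mean(1));i=max(np.argmax(d),2);ww=d[i-2:i+3].clip(0);t=np.diff(w[174:190,c-2:c+3].sum(2).mean(1));j=np.argmax(t);tt=t[j-2:j+3].clip(0)
    E.append((c,160.5+(ww*np.arange(i-2,i+3)).sum()/ww.sum(),174.5+(tt*np.arange(j-2,j+3)[:len(tt)]).sum()/tt.sum()))
E=np.array(E);print("base,top slopes deg",[round(float(np.degrees(np.polyfit(E[:,0],E[:,i],1)[0])),2) for i in(1,2)],E[::4].round(2).tolist())
E
python3 chk.py
```

```text
[460.3 -85.2  66.2] 44.3 [-0.07  0.37  0.14  2.18 -0.09  0.6   0.65]
[[278, 170], [268, 183], [273, 271], [363, 271], [368, 181], [360, 172]]
back lower edge slope deg 1.1771448859820455 row at 318 170.69863013698628 [170 170 170 170 171 171 171 171 171 171 171 171 172]
pred z0,z11,z44 back row [[317.2, 170.5], [317.2, 172.9], [317.1, 181.5]]
base,top slopes deg [0.97, -0.33] [[286.0, 169.71, 180.94], [302.0, 169.92, 180.8], [318.0, 170.24, 180.37], [334.0, 170.47, 180.59], [350.0, 170.66, 180.59]]
```

Emit:
servo_tool(series="0 0.03 0.024 0 0 0 100; 0 0.025 0 0 0 0 100; 0 0.01 0 0 0 0 100; 0 0 0 0 0 0 100; 0 0 0 0 0 0 60; 0 0 0 0 0 0 60; 0 0 0 0 0 0 60; 0 0 0 0 0 0 60; 0 0 0 0 0 0 60; 0 0 0 0 0 0 60; 0 0 0 0 0 0 100; 0 0 0 0 0 0 100", squeeze=30)

```text
time_s: 45.55
tool_pos: [449.3, -64.4, 2.0]
orientation: [0.684, -0.684, -0.179, 0.179]
force: [0.6, 0.6, 0.3]
width: 78.6
```

Emit:
servo_tool(series="0 0 -0.024 0 0 0 100; 0 0 -0.024 0 0 0 100; 0 0 0 0 0 0 100; 0 0 0 0 0 0 60; 0 0 0 0 0 0 60; 0 0 0 0 0 0 60; 0 0 0 0 0 0 60; 0 0 0 0 0 0 60; 0 0 0 0 0 0 60; 0 0 0 0 0 0 100; 0 0 0 0 0 0 100; 0 0 0 0 0 0 100")

```text
time_s: 46.75
tool_pos: [473.1, -106.5, 2.0]
orientation: [-0.684, 0.684, 0.18, -0.179]
force: [0.1, -0.1, -0.6]
width: 85.8
```

Emit:
servo_tool(series="0 0 0.024 0 0 0 100; 0 0 0 0 0 0 60; 0 0 0 0 0 0 60; 0 0 0 0 0 0 60; 0 0 0 0 0 0 60; 0 0 0 0 0 0 60; 0 0 0 0 0 0 100; 0 0 0 0 0 0 100; 0 0 0 0 0 0 100; 0 -0.03 0 0 0 0 100; 0 -0.035 0 0 0 0 100; 0 0 0 0 0 0 100")

```text
time_s: 47.95
tool_pos: [463.6, -85.7, 70.2]
orientation: [-0.683, 0.685, 0.182, -0.177]
force: [1.0, 0.2, 0.2]
width: 88.0
```

Emit:
servo_tool(series="0 0 0 0 0 0 100; 0 0 0 0 0 0 100")

```text
time_s: 48.15
tool_pos: [460.3, -85.2, 66.2]
orientation: [0.684, -0.684, -0.179, 0.18]
force: [-0.5, 0.1, -0.4]
width: 87.6
```

```bash
python3 chk.py
```

```text
[460.3 -85.2  66.2] 48.15 [-0.07  0.37  0.14  2.18 -0.09  0.6   0.65]
[[278, 171], [269, 181], [273, 271], [363, 271], [368, 181], [357, 171]]
back lower edge slope deg -6.41149478517689e-15 row at 318 170.99999999999997 [171 171 171 171 171 171 171 171 171 171 171 171 171]
pred z0,z11,z44 back row [[317.2, 170.5], [317.2, 172.9], [317.1, 181.5]]
base,top slopes deg [0.43, -0.03] [[286.0, 170.34, 181.36], [302.0, 170.37, 181.29], [318.0, 170.68, 180.82], [334.0, 170.72, 181.21], [350.0, 170.72, 181.4]]
```

Emit:
servo_tool(series="0 0 0 0 8.2 0 100; 0 0 0 0 8.2 0 100; 0 0 0 0 8.2 0 100; 0 0 0 0 8.2 0 100; 0 0 0 0 8.2 0 100; 0 0 0 0 8.2 0 100; 0 0 0 0 8.2 0 100; 0 0 0 0 8.2 0 100; 0 0 0 0 8.2 0 100; 0 0 0 0 8.2 0 100; 0 0 0 0 8.2 0 100; 0 0.03 0 0 0 0 100")

```text
time_s: 49.4
tool_pos: [463.0, -85.5, 37.8]
orientation: [0.61, -0.609, 0.358, -0.36]
force: [0.6, 0.1, -0.7]
width: 87.9
```

Emit:
servo_tool(series="0 0.025 0 0 0 0 100; 0 0.01 0 0 0 0 100; 0 0 0 0 0 0 100; 0 0 0 0 0 0 60; 0 0 0 0 0 0 60; 0 0 0 0 0 0 60; 0 0 0 0 0 0 60; 0 0 0 0 0 0 60; 0 0 0 0 0 0 60; 0 0 0 0 0 0 100; 0 0 0 0 0 0 100; 0 0 0 0 0 0 100")

```text
time_s: 50.6
tool_pos: [461.0, -85.3, 2.0]
orientation: [0.61, -0.61, 0.358, -0.358]
force: [0.5, -0.4, -0.2]
width: 85.6
```

Emit:
servo_tool(series="0 -0.03 0 0 0 0 100; 0 -0.035 0 0 0 0 100; 0 0 0 0 0 0 100; 0 0 0 0 0 0 100; 0 0 0 0 0 0 100")

```text
time_s: 51.1
tool_pos: [460.5, -85.1, 66.3]
orientation: [-0.61, 0.61, -0.358, 0.357]
force: [-0.2, 0.3, -0.3]
width: 88.0
```

```bash
python3 chk.py
```

```text
[460.5 -85.1  66.3] 51.1 [-0.41  0.42  0.56  2.2  -0.39  0.62 -0.63]
[[277, 170], [268, 181], [272, 234], [272, 268], [274, 270], [364, 269], [368, 180], [359, 170]]
back lower edge slope deg 5.270245926383402e-15 row at 318 169.99999999999994 [170 170 170 170 170 170 170 170 170 170 170 170 170]
pred z0,z11,z44 back row [[318.4, 169.9], [318.5, 172.2], [318.7, 180.7]]
base,top slopes deg [-0.1, 2.0] [[286.0, 169.06, 179.43], [302.0, 168.93, 179.44], [318.0, 168.92, 179.44], [334.0, 168.94, 179.5], [350.0, 168.93, 186.47]]
```

Emit:
servo_tool(series="0 -0.04 0 0 0 0 100; 0 -0.04 0 0 0 0 100; 0 -0.04 0 0 0 0 100; 0 0 0 0 0 0 100; 0 0 0 0 0 0 100")

```text
time_s: 51.65
tool_pos: [461.1, -85.1, 186.7]
orientation: [0.61, -0.61, 0.358, -0.358]
force: [0.9, 0.4, -0.4]
width: 87.9
```

Run:
```python
from h import *
t0=cv2.imread('pics/top0.png');t=snapshot('side');s0=cv2.imread('pics/side0.png')
for n,(a,b,c,d) in dict(decoyY=(200,225,262,300),round_=(138,168,280,302),turq=(240,266,356,396),dibber=(188,236,386,404),tin=(270,306,270,310),trowel=(175,210,188,250)).items(): print(n,np.abs(t[a:b,c:d].astype(int)-s0[a:b,c:d]).mean().round(1))
print(pose()[0],finish_job())
```

```text
decoyY 23.5
round_ 21.6
turq 6.1
dibber 2.6
tin 7.0
trowel 13.3
the job is handed in; nothing more can be done
[460.3475064  -85.04198007 185.91515307] None
```

I handed the job in at about 51.7 s of the 72 s allowed. The dome went into the empty pocket first. Then saucer_b and saucer_a went onto the pile, rims up, and I squeezed the pile of four flush from both directions.

- **Dome:** the picture after release showed it upright in its pocket, with the spare dome beside it still in place.
- **Pile:** in the last wrist measurement, the lowest and top rims were parallel to about 0.1°, apart from one bad reading on the top rim. The lowest outline was within about 1 px of where a flush pile should be, and the fingers last closed on it at about 66 mm.
- **Truing:** the base saucer stayed turned by about 1° through the centred squeezes, even at up to 45 N. Squeezes offset to each side and one more centred squeeze in each direction fixed it.
- **Set-down of the last saucer:** the wrist force rose to about 20 N when it touched down. I backed off before releasing.
- **Bystanders:** the final side-view comparison with the start was inconclusive. The dibber hardly changed (2.6), while the yellow look-alike (23.5), round saucer (21.6) and trowel (13.3) differed more. This may be the arm or its shadow, but I did not confirm it. I saw no sign of contact with any of them.

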